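Make up the heel kit at the shoemaker's bench

ROBOT

A 6-joint arm with a two-finger parallel gripper is mounted at the origin on the work surface. World frame = base frame: x ahead of the robot, y to its left, z up, the work surface at z = 0. Lengths are in mm, angles in rad, forces in N, time in s.
With the tool pointing down it reaches from about 150 to 775 mm from the base axis. Payload 6.1 kg.
Tool frame: the origin (TCP) lies at the centre of the arm's flange, where the gripper is bolted on; the fingertips stand 173 mm ahead of it and the grasp point (between the pads) lies manip.tcp_to_grasp ahead of it (manip.tcp_to_grasp is the distance from the TCP to the grasp point, in mm); z points along the fingers, y is the direction in which the jaws open and shut (so a half turn about z gives the same grasp; the last joint's range is limited). The gripper opens to 85 mm and grips with 20 to 120 N. Pads are 22 mm wide; open, the fingers measure 114 mm over their backs; the gripper's body (76 mm by 85 mm) begins 54 mm behind the grasp point. The pads swing forward as they close: fully open they stand 13 mm farther back than shut.
Start: joints at [-1.257, 0.126, -0.04, 1.405, 0, 1.571], TCP at [162.048, -499.349, 404.695] pointing down, gripper open.
Joint ranges: [-2.72, 2.72], [-0.95, 1.95], [-1.27, 1.35], [-1.78, 2.02], [-1.46, 1.47], [-3.14, 3.14]. Speed limits (rad/s): [2.39, 2.39, 3.01, 3.14, 3.14, 3.14].

INTERFACE

Orientations are given as [roll, pitch, yaw] about the fixed x, y, z axes, in that order (R = Rz(yaw) Ry(pitch) Rx(roll)).
In Python, from plant import manip gives the robot as it stands. The module is installed in compiled form; this text tells all that it offers.
- The arm moves only by the tool play_rows, never from a script. Its argument "commands" is a list of rows, each a list of 3 entries, a list of its own where there are three numbers: the closure, from -1 (fully open) to 1 (shut), then the shift along the tool's x, y, z in cm, then the turn, a rotation vector about the tool's x, y, z in degrees. A call has 1 to 10 rows; each row shifts and turns the pose as measured when the row begins, along the tool's axes as they then stand; what a row does not reach is not made up. A row lasts 1/10 s, in which the tool goes at most 50 mm and 8.59 degrees, less where a joint would pass 70% of its speed; a pose out of reach is approached as far as the arm can. A call is refused whole if a number of a shift passes 5 or a number of a turn 8.59, either way. A call with a gripper value outside its range is refused whole. The fingers move at their own pace and stop on an object; "squeeze" is the grip in N (left out, the last holds). Time passes only in rows, so rows that do not move let the fingers close. It gives the time, the measured TCP pose, the force and the opening at its end, in the units of the state.
- manip.state(): the state, without advancing time (a new reading comes with each control period).
- manip.read_camera(name): name is "side" or "top" or "wrist"; returns a dict with "image" (384x512x3 uint8, red, green, blue), "depth" (384x512 float32, mm along the optical axis (not along the pixel's ray), 0 where there is no reading), "fx", "fy", "cx", "cy" (pixels), "camera_from_world" (4x4, takes a point from world to camera coordinates); the wrist camera has in their place "tool_from_camera" (4x4, takes a point from camera to tool coordinates, whose origin is the TCP and whose axes are the flange's). Camera axes: x right, y up, looking along -z (the intrinsics and any distortion apply to the point x, -y, -z); pixel columns grow to the right and rows downward; lengths in mm; the calibration is good to about 2 mm. A picture is of the moment at which its call begins: read the wrist's pose just before it.
- manip.hand_in(): hands the job in, once; it reports no verdict.
The state is a dict: "t": time; "q": joint angles; "joint_vel": joint speeds; "joint_efforts": joint torques, N m; "eef_pos": TCP position; "orientation": TCP orientation; "force": force on the tool from outside, world axes, zero at the start; "torque": the same for the moment, N m; "gripper_width": opening from 0.0 (shut) to 1.0 (fully open).
Only numpy, scipy, OpenCV 4.12 (cv2) and the standard library are available. Lean on these libraries where they do the work, as an engineer would, in place of code of your own. Each camera call takes 0.05 s, during which the arm holds its last target.

TASK

Make up the kit for the next shoes: draw the two pattern boards, the ones with a grip tab, out of the stack leaning in the rack, leaving the plain boards leaning there, and stand both, tab up and side edges in line with the stand, in the empty stand so that they lean on its backrest one before the other. Put every heel block on the bench flat in a pocket of the tray, one to a pocket, hollow side down. Do not knock the tin of tacks, the hammer or the solvent tin about.

Things in the scene. Friction and masses are not known exactly. Their poses are not given: they have to be found in the camera images.
- pattern_l: pattern board with its tab on the left: fibreboard 8 mm thick (x), 150 mm wide (y), 120 mm tall (z) like the plain boards, plus a grip tab 40 mm wide, 45 mm high, 8 mm thick rising from its top edge, centred +34 mm along its y (165 mm in all). Origin: centre of its bottom edge face; z points up. 0.1 to 0.21 kg. Starts anywhere in the leaning stack of five, rearmost to foremost.
- pattern_r: pattern board with its tab on the right: fibreboard 8 mm thick (x), 150 mm wide (y), 120 mm tall (z) like the plain boards, plus a grip tab 40 mm wide, 45 mm high, 8 mm thick rising from its top edge, centred -34 mm along its y (165 mm in all). Origin: centre of its bottom edge face; z points up. 0.1 to 0.21 kg. Starts anywhere in the leaning stack of five, rearmost to foremost.
- board1: plain fibreboard panel, 8 mm thick (its x), 150 mm wide (its y), 120 mm tall (its z), one of three like it leaning in the rack; leave it there. Origin: centre of its bottom edge face. 
- board2: plain fibreboard panel, 8 mm thick (its x), 150 mm wide (its y), 120 mm tall (its z), one of three like it leaning in the rack; leave it there. Origin: centre of its bottom edge face. 
- board3: plain fibreboard panel, 8 mm thick (its x), 150 mm wide (its y), 120 mm tall (its z), one of three like it leaning in the rack; leave it there. Origin: centre of its bottom edge face. 
- rack: fixed wooden rack; five boards lean in it face to face. x points from front to backrest, y along the boards, z up; origin on the bench under the foot of the backrest. Floor 10 mm up; backrest 190 mm wide, sloped back 0.22 rad from upright, top 106 mm up; a lip 53 mm before the backrest rises 6 mm above the floor.
- stand: fixed wooden stand, empty at the start: like the rack (same axes, floor height 10 mm, same backrest and slope) but with its lip 40 mm before the foot of the backrest: room for two boards, the second leaning on the first. Origin on the bench under the foot of the backrest; x points from the lip to the backrest.
- stand_slot (a point): centre of the stand's floor, 10 mm above the bench and 18 mm before the foot of the backrest, axes as the stand. The middle of each board's bottom edge belongs on the floor near here, between lip and backrest.
- tray: fixed aluminium tray 85 x 350 mm with a row of four square pockets along its y, 88 mm apart. Its x points to its far long side. The pocket walls are 5 mm thick.
- pocket0 (a point): centre of the floor of one pocket, 8 mm above the bench; the pocket is 57 x 57 mm inside, its walls rise 6 mm above its floor; axes as the tray. Any block may go in any pocket, its breast to any side.
- pocket1 (a point): centre of the floor of one pocket, 8 mm above the bench; the pocket is 57 x 57 mm inside, its walls rise 6 mm above its floor; axes as the tray. Any block may go in any pocket, its breast to any side.
- pocket2 (a point): centre of the floor of one pocket, 8 mm above the bench; the pocket is 57 x 57 mm inside, its walls rise 6 mm above its floor; axes as the tray. Any block may go in any pocket, its breast to any side.
- pocket3 (a point): centre of the floor of one pocket, 8 mm above the bench; the pocket is 57 x 57 mm inside, its walls rise 6 mm above its floor; axes as the tray. Any block may go in any pocket, its breast to any side.
- heel0: white heel block, 50-100 g, 50 mm wide between parallel flat sides (its y), 50 mm from flat breast (+x) to rounded back (-x, corner radius 16), 32 mm thick (z). -z face: hollow (6 mm rim, 12 mm deep recess); +z face: flat, closed. Origin: centre of the hollow face in the rim plane. Starts standing on its breast (x down, z level, any heading), origin 25 mm up. None: absent or held.
- heel1: white heel block, 50-100 g, 50 mm wide between parallel flat sides (its y), 50 mm from flat breast (+x) to rounded back (-x, corner radius 16), 32 mm thick (z). -z face: hollow (6 mm rim, 12 mm deep recess); +z face: flat, closed. Origin: centre of the hollow face in the rim plane. Starts standing on its breast (x down, z level, any heading), origin 25 mm up. None: absent or held.
- heel2: white heel block, 50-100 g, 50 mm wide between parallel flat sides (its y), 50 mm from flat breast (+x) to rounded back (-x, corner radius 16), 32 mm thick (z). -z face: hollow (6 mm rim, 12 mm deep recess); +z face: flat, closed. Origin: centre of the hollow face in the rim plane. Starts standing on its breast (x down, z level, any heading), origin 25 mm up. None: absent or held.
- heel3: white heel block, 50-100 g, 50 mm wide between parallel flat sides (its y), 50 mm from flat breast (+x) to rounded back (-x, corner radius 16), 32 mm thick (z). -z face: hollow (6 mm rim, 12 mm deep recess); +z face: flat, closed. Origin: centre of the hollow face in the rim plane. Starts standing on its breast (x down, z level, any heading), origin 25 mm up. None: absent or held.
- tack_tin: bystander: round steel tin, 60 mm across, 50 mm high, upright; origin at the centre of its underside.
- hammer: bystander: hammer lying beyond the tray.
- solvent_tin: bystander: rectangular yellow and blue tin 100 x 160 x 170 mm with a screw cap, to the right of the work; origin at the centre of its underside.
Mind the look-alikes: they are no part of the job. Leave any red look-alike of the heel2 alone. What is shaped like the heel1 but pink or red is not meant.

How it is judged:
By the outcome, as a careful person would: the job done as asked, in the order asked, and still so for the second after the job is handed in, with the robot touching nothing.
Of heel0, heel1, heel2, heel3 only 2 to 4 are there at a start; the rules pass over those that are not, and their reading is None.
At some moment in a run one of heel0, heel1, heel2, heel3 may be knocked a few centimetres aside while the robot is not near it.
It also fails if it takes over 210 s, if anything falls off the work surface, if the arm or the gripper's body presses on something with over 40 N, if the wrist force passes 120 N, or if a joint passes its speed limit or range.

## Working session

There is one attempt and no reset: what is moved stays moved. The work goes in short steps, Python scripts to look and compute and a tool call to move; the robot and the scene stay as the last step left them, time stands still between calls to the robot, and variables do not carry over. Pictures are saved under pics/ and viewed, and the job is handed in when it is done.

Besides the shell and the picture viewer there is one more tool, called after "Request:" as name(argument=value, ...) on one line, values as JSON. play_rows: Moves the arm, as the interface text tells. Its arguments: {"type":"object","properties":{"commands":{"type":"array"},"squeeze":{"type":"number"}},"required":["commands"]}

```bash
mkdir -p pics; ls; cat > h.py <<'E'
import numpy as np, cv2
from plant import manip
from scipy.spatial.transform import Rotation as R
def snap(n,f):
    s=manip.state(); d=manip.read_camera(n)
    cv2.imwrite('pics/'+f,cv2.cvtColor(d['image'],cv2.COLOR_RGB2BGR))
    if n=='wrist':
        T=np.eye(4);T[:3,:3]=R.from_euler('xyz',s['orientation']).as_matrix();T[:3,3]=s['eef_pos']
        d['wfc']=T@d['tool_from_camera']
    else: d['wfc']=np.linalg.inv(d['camera_from_world'])
    np.savez('last_'+n,**{k:v for k,v in d.items() if isinstance(v,(np.ndarray,float,int))})
    return d
def load(n): return dict(np.load('last_'+n+'.npz'))
def cloud(d):
    h,w=d['depth'].shape;u,v=np.meshgrid(np.arange(w),np.arange(h));z=d['depth']
    P=np.stack([(u-d['cx'])/d['fx']*z,-(v-d['cy'])/d['fy']*z,-z],-1)
    W=P@d['wfc'][:3,:3].T+d['wfc'][:3,3]; W[z==0]=np.nan; return W
def ray(d,u,v,h):
    r=np.array([(u-d['cx'])/d['fx'],-(v-d['cy'])/d['fy'],-1]);r=d['wfc'][:3,:3]@r;o=d['wfc'][:3,3]
    return o+r*(h-o[2])/r[2]
E
python3 - <<'E'
from h import *
print(manip.state(), manip.tcp_to_grasp)
for n in ['side','top','wrist']:
    d=snap(n,n+'0.png'); print(n,d['fx'],d['fy'],d['cx'],d['cy'],d['wfc'].round(3).tolist(),[k for k in d])
E
```

```text
pics
{'t': 0.0, 'q': array([-1.25701359e+00,  1.26397160e-01, -4.06407892e-02,  1.40540091e+00,
       -1.49948867e-06,  1.57080206e+00]), 'joint_vel': array([-0.00063612, -0.00072942, -0.00017089,  0.000986  ,  0.00243734,
       -0.00123671]), 'joint_efforts': array([-2.30961530e-03, -4.35909641e+01,  3.52924240e+01,  1.69902679e-02,
       -2.81150915e-04,  7.38221388e-06]), 'eef_pos': array([ 162.0035467 , -499.23577749,  403.90423318]), 'orientation': array([-3.13995012e+00,  1.50891038e-06,  3.13776999e-01]), 'force': array([-0.11421226, -0.84690175, -0.06419058]), 'torque': array([-0.08380999, -0.0575713 , -0.01650156]), 'gripper_width': 0.9991082782997287} 154.70000000000002
side 492.5523370106142 492.5523370106142 251.74535550932723 197.99835714646485 [[-0.964, 0.137, -0.23, 277.129], [-0.267, -0.451, 0.851, 962.335], [0.013, 0.882, 0.471, 668.883], [0.0, 0.0, 0.0, 1.0]] ['image', 'depth', 'fx', 'fy', 'cx', 'cy', 'camera_from_world', 'wfc']
top 369.94370405149454 369.94370405149454 257.7652211486689 189.72452175259787 [[0.022, 0.983, -0.184, 388.315], [-1.0, 0.019, -0.017, -139.256], [-0.013, 0.184, 0.983, 1055.127], [0.0, 0.0, 0.0, 1.0]] ['image', 'depth', 'fx', 'fy', 'cx', 'cy', 'camera_from_world', 'wfc']
wrist 314.16763028307946 314.16763028307946 255.18032251865841 195.21060823213492 [[0.308, 0.908, 0.285, 235.165], [-0.951, 0.295, 0.091, -476.107], [-0.002, -0.299, 0.954, 373.298], [0.0, 0.0, 0.0, 1.0]] ['image', 'depth', 'fx', 'fy', 'cx', 'cy', 'tool_from_camera', 'wfc']
```

View pics/side0.png

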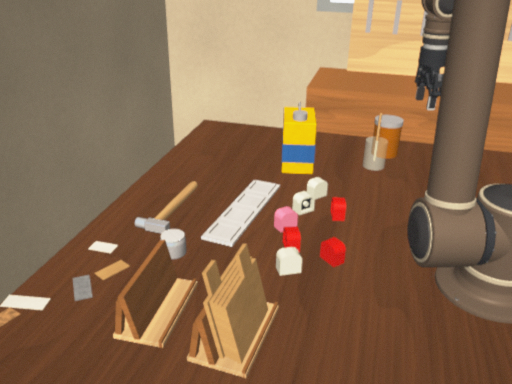

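View pics/top0.png

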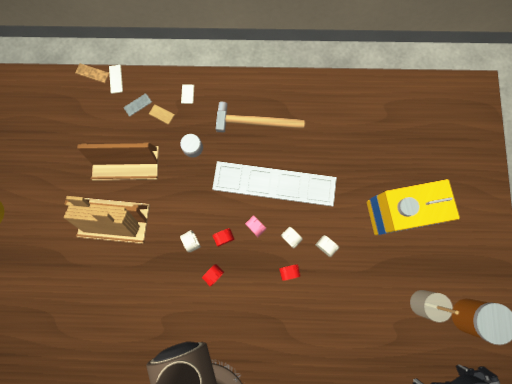

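View pics/wrist0.png

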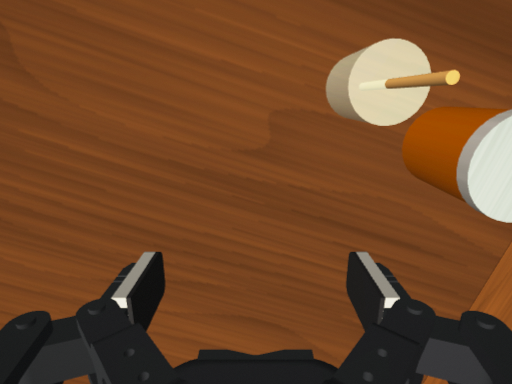

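The side and top views show three white blocks (top px 190,241; 291,237; 327,245). The look-alikes are one pink (256,226) and three red (223,237; 213,275; 290,272). The rack is at (105,220), the stand at (120,162) and the tray at (275,184). I'll confirm with enlarged crops.

```bash
python3 - <<'E'
from h import *
a=cv2.imread('pics/top0.png')[130:290,50:350]; b=cv2.imread('pics/side0.png')[170:370,100:360]
cv2.imwrite('pics/ctop.png',cv2.resize(a,(780,416),interpolation=cv2.INTER_CUBIC))
cv2.imwrite('pics/cside.png',cv2.resize(b,(780,600),interpolation=cv2.INTER_CUBIC))
d=load('top');W=cloud(d)
for u,v in [(190,241),(291,237),(327,245),(256,226),(223,237),(213,275),(290,272),(190,145),(275,184),(300,20),(260,300)]: print(u,v,W[v,u].round(1))
s=load('side');W=cloud(s);print(W[260,289].round(),W[300,250].round())
E
```

```text
190 241 [431.5  57.1  52.5]
291 237 [ 448.2 -214.8   50.1]
327 245 [ 429.  -311.8   47.6]
256 226 [ 475.8 -119.8   51. ]
223 237 [444.4 -31.1  48.5]
213 275 [343.6  -8.7  50.8]
290 272 [ 355.9 -212.9   47.5]
190 145 [701.8  73.   48.4]
275 184 [ 601.3 -170.9   10. ]
300 20 [1562.9 -302.8 -604.3]
260 300 [ 277.2 -134.4   -0.8]
[429.  78.  38.] [463. 277.  77.]
```

View pics/ctop.png

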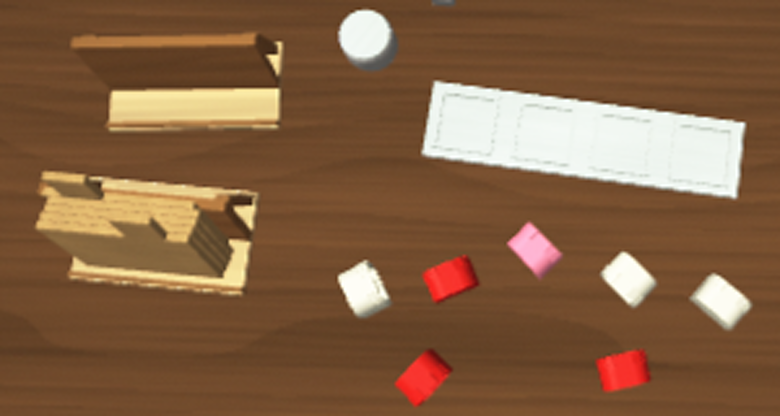

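View pics/cside.png

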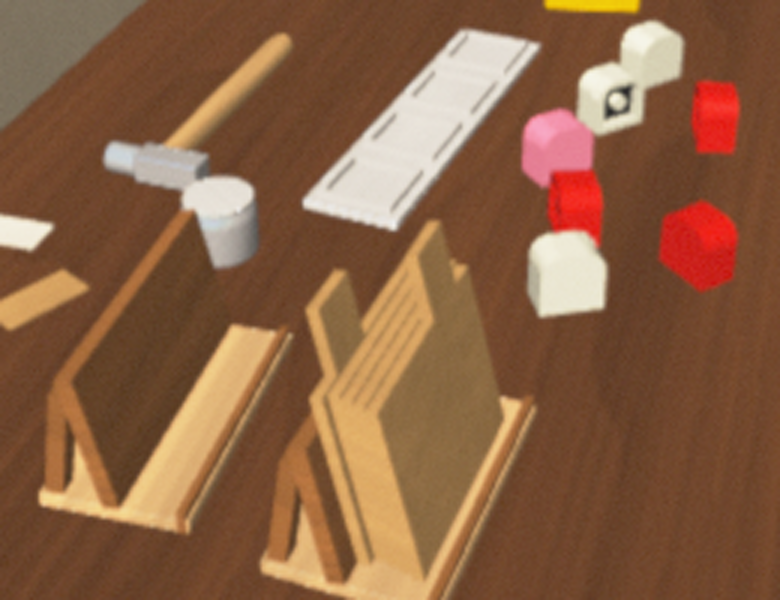

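There are three white blocks. The one at side px (305,204) shows a dark square on one face, so I'll check it up close. In the stack, one tab sits far back on the left and the other near the front on the right. I'll move the wrist over the rack for a close view.

```bash
cat >> h.py <<'E'
def to(pos,rpy=None,step=45,ang=8):
    "delta from the current pose in tool axes (cm, deg) and a number of rows"
    s=manip.state(); R0=R.from_euler('xyz',s['orientation']); p=np.array(s['eef_pos'])
    d=R0.inv().apply(np.array(pos)-p)
    rv=np.zeros(3)
    if rpy is not None: rv=np.degrees((R0.inv()*R.from_euler('xyz',rpy)).as_rotvec())
    n=int(max(np.ceil(np.linalg.norm(d)/step),np.ceil(np.linalg.norm(rv)/ang),1))
    print('at',p.round(1),'rpy',np.round(s['orientation'],3),'| total cm',(d/10).round(2),'deg',rv.round(2),'| n',n,'per row',(d/10/n).round(2),(rv/n).round(2))
E
python3 -c "
from h import *
to([450,280,420],[np.pi,0,0])"
```

```text
at [ 162.  -499.3  404.1] rpy [-3.14  -0.     0.314] | total cm [ 51.44 -65.24  -1.51] deg [-7.000e-02  1.000e-02  1.798e+01] | n 19 per row [ 2.71 -3.43 -0.08] [-0.    0.    0.95]
```

Request:
play_rows(commands=[[-1,[3,-3.8,0],[0,0,0]],[-1,[3,-3.8,0],[0,0,0]],[-1,[3,-3.8,0],[0,0,0]],[-1,[3,-3.8,0],[0,0,0]],[-1,[3,-3.8,0],[0,0,0]],[-1,[3,-3.8,0],[0,0,0]],[-1,[3,-3.8,0],[0,0,0]],[-1,[3,-3.8,0],[0,0,0]],[-1,[3,-3.8,0],[0,0,0]],[-1,[3,-3.8,0],[0,0,0]]])

```text
t: 1.15
eef_pos: [332.9, -35.4, 401.7]
orientation: [-3.138, -0.002, 0.299]
force: [1.0, -1.2, 0.0]
gripper_width: 0.997
```

```bash
python3 -c "
from h import *
to([440,280,420],[np.pi,0,0])"
```

```text
at [332.9 -35.4 401.7] rpy [-3.138e+00 -2.000e-03  2.990e-01] | total cm [ 19.53 -26.99  -1.68] deg [-0.25 -0.1  17.13] | n 8 per row [ 2.44 -3.37 -0.21] [-0.03 -0.01  2.14]
```

Request:
play_rows(commands=[[-1,[2.4,-3.4,-0.2],[0,0,2.1]],[-1,[2.4,-3.4,-0.2],[0,0,2.1]],[-1,[2.3,-3.5,-0.2],[0,0,2.1]],[-1,[2.2,-3.6,-0.2],[0,0,2.1]],[-1,[2.1,-3.6,-0.2],[0,0,2.1]],[-1,[2,-3.6,-0.2],[0,0,2.1]],[-1,[1.8,-3.6,-0.2],[0,0,2.1]],[-1,[1.4,-3.6,-0.2],[0,0,2.4]],[-1,[0,0,0],[0,0,0]],[-1,[0,0,0],[0,0,0]]])

```text
t: 2.15
eef_pos: [472.3, 118.8, 425.6]
orientation: [-3.011, 0.015, 0.215]
force: [0.1, -0.0, -0.7]
gripper_width: 0.997
```

```bash
python3 - <<'E'
from h import *
d=snap('wrist','w1.png'); print(manip.state()['eef_pos'],manip.state()['orientation'])
E
```

```text
[472.10908758 118.7179317  425.61159293] [-3.01130972  0.01503004  0.2147337 ]
```

View pics/w1.png

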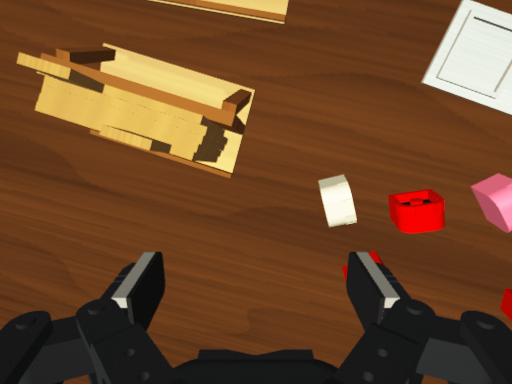

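```bash
python3 -c "
from h import *
print(manip.state()['q'].round(3))
to([440,280,420],[np.pi,0,0])"
```

```text
[ 0.214  0.062 -0.067  1.457  0.13   3.141]
at [472.1 118.7 425.6] rpy [-3.011  0.015  0.215] | total cm [  0.31 -16.23   2.69] deg [-7.34  1.66 12.23] | n 4 per row [ 0.08 -4.06  0.67] [-1.84  0.41  3.06]
```

The last joint hit its limit (q6 = q1 − yaw + π), so I'll work with yaw near +90° instead.

Request:
play_rows(commands=[[-1,[0,0,0],[-7.3,1,0]],[-1,[0,0,0],[0,0,-8.5]],[-1,[0,0,0],[0,0,-8.5]],[-1,[0,0,0],[0,0,-8.5]],[-1,[0,0,0],[0,0,-8.5]],[-1,[0,0,0],[0,0,-8.5]],[-1,[0,0,0],[0,0,-8.5]],[-1,[0,0,0],[0,0,-8.5]],[-1,[0,0,0],[0,0,-8.5]],[-1,[0,0,0],[0,0,-8.5]]])

```text
t: 3.2
eef_pos: [465.0, 105.6, 425.4]
orientation: [3.14, -0.001, 1.579]
force: [1.0, -0.1, -0.9]
gripper_width: 0.999
```

```bash
python3 -c "
from h import *
to([480,250,430],[np.pi,0,np.pi/2])"
```

```text
at [465.  105.6 425.4] rpy [ 3.140e+00 -1.000e-03  1.579e+00] | total cm [14.43  1.63 -0.45] deg [ 0.09 -0.04  0.48] | n 4 per row [ 3.61  0.41 -0.11] [ 0.02 -0.01  0.12]
```

Request:
play_rows(commands=[[-1,[3.6,0.4,0],[0,0,0]],[-1,[3.6,0.4,0],[0,0,0]],[-1,[3.6,0.4,0],[0,0,0]],[-1,[3.6,0.4,0],[0,0,0]],[-1,[0,0,0],[0,0,0]]])

```text
t: 3.7
eef_pos: [475.7, 250.8, 426.1]
orientation: [3.138, 0.001, 1.578]
force: [-0.4, 0.3, -0.1]
gripper_width: 1.004
```

```bash
python3 - <<'E'
from h import *
d=snap('wrist','w2.png'); print(manip.state()['eef_pos'],manip.state()['orientation'])
E
```

```text
[475.40462538 249.44285247 426.3615154 ] [3.13816318e+00 2.06489458e-03 1.57756008e+00]
```

View pics/w2.png

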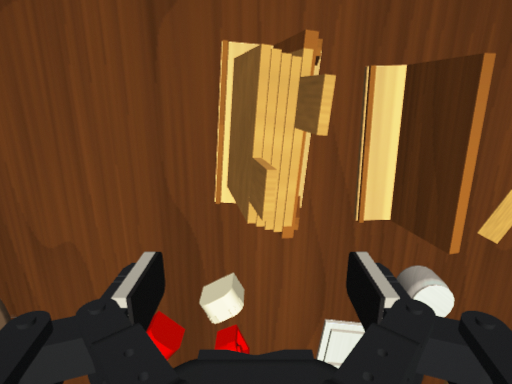

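```bash
python3 - <<'E'
from h import *
a=cv2.imread('pics/w2.png')[20:245,205:345]
cv2.imwrite('pics/c2.png',cv2.resize(a,None,fx=3.5*.75,fy=3.5*.75,interpolation=cv2.INTER_CUBIC))
d=load('wrist');W=cloud(d)
for v in (60,90,110,150,165,180,200,215,225):
    print(v,[(u,*W[v,u].round(0).astype(int)) for u in range(224,336,6)])
E
```

```text
60 [(224, np.int64(442), np.int64(365), np.int64(17)), (230, np.int64(448), np.int64(366), np.int64(11)), (236, np.int64(456), np.int64(364), np.int64(26)), (242, np.int64(464), np.int64(361), np.int64(59)), (248, np.int64(470), np.int64(358), np.int64(86)), (254, np.int64(476), np.int64(356), np.int64(108)), (260, np.int64(480), np.int64(354), np.int64(128)), (266, np.int64(485), np.int64(354), np.int64(127)), (272, np.int64(490), np.int64(354), np.int64(127)), (278, np.int64(495), np.int64(354), np.int64(126)), (284, np.int64(499), np.int64(354), np.int64(127)), (290, np.int64(504), np.int64(354), np.int64(126)), (296, np.int64(509), np.int64(354), np.int64(127)), (302, np.int64(513), np.int64(354), np.int64(129)), (308, np.int64(518), np.int64(354), np.int64(129)), (314, np.int64(527), np.int64(357), np.int64(103)), (320, np.int64(550), np.int64(367), np.int64(10)), (326, np.int64(559), np.int64(368), np.int64(0)), (332, np.int64(566), np.int64(368), np.int64(0))]
90 [(224, np.int64(441), np.int64(334), np.int64(16)), (230, np.int64(448), np.int64(334), np.int64(9)), (236, np.int6
[... 7011 characters left out ...]
4(477), np.int64(160), np.int64(0)), (260, np.int64(482), np.int64(215), np.int64(129)), (266, np.int64(487), np.int64(214), np.int64(128)), (272, np.int64(493), np.int64(213), np.int64(126)), (278, np.int64(499), np.int64(214), np.int64(128)), (284, np.int64(504), np.int64(214), np.int64(129)), (290, np.int64(510), np.int64(214), np.int64(127)), (296, np.int64(521), np.int64(198), np.int64(89)), (302, np.int64(542), np.int64(161), np.int64(1)), (308, np.int64(550), np.int64(160), np.int64(0)), (314, np.int64(558), np.int64(161), np.int64(1)), (320, np.int64(566), np.int64(161), np.int64(0)), (326, np.int64(574), np.int64(161), np.int64(1)), (332, np.int64(583), np.int64(160), np.int64(-1))]
```

View pics/c2.png

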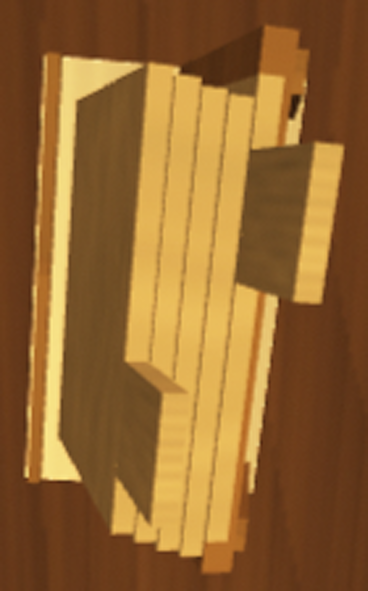

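Counting tops from front to back: tab R (wrist px 264,190) rises from the foremost board, since its face is coplanar with the front face. Tab L (316,105) rises from the fifth, rearmost board. I'll measure the planes next.

```bash
cat >> h.py <<'E'
def plane(P):
    P=P[~np.isnan(P).any(1)]
    for _ in range(4):
        c=P.mean(0);n=np.linalg.svd(P-c,full_matrices=False)[2][2]
        r=abs((P-c)@n); P=P[r<max(2.5*np.median(r),1)]
    return c,n*np.sign(n[0] or 1),len(P),r.std()
E
python3 - <<'E'
from h import *
d=load('wrist');W=cloud(d);im=d['image']
def reg(u0,u1,v0,v1): return W[v0:v1,u0:u1].reshape(-1,3)
def rep(name,P):
    c,n,N,s=plane(P); print(name,c.round(1),n.round(3),N,s.round(2),'yaw',np.arctan2(n[1],n[0]).round(4),'lean',np.arcsin(-n[2]).round(4))
rep('frontA',reg(238,252,60,160))
rep('tabR face',reg(255,262,172,198))
rep('tabL face',reg(303,318,85,120))
rep('stand back',reg(415,465,75,205))
rep('stand floor',reg(376,388,90,200))
# top surfaces of tabs
for nm,(u0,u1,v0,v1) in dict(tabR=(250,285,150,235),tabL=(295,340,65,140)).items():
    P=reg(u0,u1,v0,v1); P=P[P[:,2]>167]; q=P[:,:2].astype(np.float32); print(nm,len(P),P.mean(0).round(1),cv2.minAreaRect(q),P[:,1].min(),P[:,1].max())
# board tops
P=reg(240,315,40,235);P=P[(P[:,2]>122)&(P[:,2]<132)]
print(cv2.minAreaRect(P[:,:2].astype(np.float32)))
# stand edges: back top ridge
P=reg(360,500,45,260)
T=P[(P[:,2]>102)]; print('ridge',cv2.minAreaRect(T[:,:2].astype(np.float32)),T[:,2].max())
F=P[(P[:,2]>7)&(P[:,2]<13)]; print('floor',cv2.minAreaRect(F[:,:2].astype(np.float32)))
L=P[(P[:,2]>14)&(P[:,2]<18)&(P[:,0]<620)]; print('lip',len(L),cv2.minAreaRect(L[:,:2].astype(np.float32)))
E
```

```text
frontA [466.5 314.9  83.5] [ 0.969 -0.071 -0.238] 1396 0.09 yaw -0.0727 lean 0.2399
tabR face [479.3 259.5 152.6] [ 0.969 -0.069 -0.238] 182 0.1 yaw -0.0709 lean 0.24
tabL face [517.  323.1 153.8] [ 0.972 -0.071 -0.224] 521 0.17 yaw -0.0734 lean 0.2262
stand back [665.4 286.5  70.1] [ 0.975  0.034 -0.217] 5796 0.25 yaw 0.0353 lean 0.2191
stand floor [632.3 271.   10.2] [ 0.002 -0.001  1.   ] 1130 0.31 yaw -0.2226 lean -1.5684
tabR 642 [487.1 256.9 171. ] ((487.0945129394531, 256.1448669433594), (40.195674896240234, 9.366975784301758), 85.51837921142578) 236.22915920043482 276.33053272689705
tabL 857 [524.1 321.7 171.2] ((524.3825073242188, 321.1604919433594), (40.03325653076172, 9.560600280761719), 85.94490051269531) 301.02866728018563 341.25360639639536
((495.0105285644531, 286.2135314941406), (156.58079528808594, 42.660919189453125), 85.9248275756836)
ridge ((603.7077026367188, 265.86029052734375), (165.4258575439453, 190.1651611328125), 2.1208560466766357) 277.60413045814977
floor ((630.9786987304688, 266.7070617675781), (47.6711540222168, 190.33151245117188), 2.128861665725708)
lip 844 ((612.4049072265625, 266.2417297363281), (6.892431259155273, 188.6873016357422), 1.9463627338409424)
```

```bash
cat >> h.py <<'E'
G=154.7
def boardpose(yaw,lean):
    x=np.array([np.cos(lean)*np.cos(yaw),np.cos(lean)*np.sin(yaw),-np.sin(lean)])
    y=np.array([-np.sin(yaw),np.cos(yaw),0]); return np.stack([x,y,np.cross(x,y)],1)
def toolR(B): # tool x=board y, tool y=board x, tool z=-board z
    return np.stack([B[:,1],B[:,0],-B[:,2]],1)
def rpy(M): return R.from_matrix(M).as_euler('xyz')
E
python3 - <<'E'
from h import *
n=np.array([.969,-.070,-.238]);n/=np.linalg.norm(n)
B=boardpose(np.arctan2(n[1],n[0]),np.arcsin(-n[2])); print(B.round(3))
# tabR: face pt + 4n; use tab-top centre for y
T=np.array([487.1,256.9,171.]);c=np.array([479.3,259.5,152.6])
print('top vs face dist',(T-c)@B[:,0])
ylat=(T-c)@B[:,1]
O=c+4*B[:,0]+ylat*B[:,1]; # on mid plane, tab centre line
h=(O-[0,0,10])[2]/B[2,2]  # approx height along board
# top-of-tab along up
top=(T-c)@B[:,2]; print('ylat',ylat,'top above c',top)
# front top edge of tab is at h=165 -> grasp at 15 below top
g=O+(top-15)*B[:,2]; print('grasp',g.round(1))
M=toolR(B); tcp=g-G*M[:,2]; print('tcp',tcp.round(1),rpy(M).round(4))
to(tcp-80*M[:,2],rpy(M)); print('pre',(tcp-80*M[:,2]).round(1))
E
```

```text
[[ 0.969  0.072  0.237]
 [-0.07   0.997 -0.017]
 [-0.238  0.     0.971]]
top vs face dist 3.360151668791939
ylat -2.0312393584423027 top above c 19.76723165826288
grasp [484.2 257.1 156.3]
tcp [520.9 254.5 306.5] [-2.9013  0.      1.4987]
at [475.4 249.4 426.4] rpy [3.138e+00 2.000e-03 1.578e+00] | total cm [0.33 6.43 4.23] deg [13.96  0.65  4.48] | n 2 per row [0.16 3.22 2.12] [6.98 0.33 2.24]
pre [539.9 253.1 384.2]
```

Request:
play_rows(commands=[[0,[0.1,2.2,0.5],[4.7,0.2,1.5]],[0,[0.1,2.2,0.5],[4.7,0.2,1.5]],[0,[0.1,1.9,0.5],[4.6,0.2,1.5]],[0,[0,0,0],[0,0,0]],[0,[0,0,0],[0,0,0]]])

```text
t: 4.25
eef_pos: [535.0, 246.3, 408.4]
orientation: [-2.895, 0.002, 1.495]
force: [-0.4, 0.2, 0.6]
gripper_width: 0.503
```

```bash
python3 -c "
from h import *
print(manip.state()['gripper_width'],manip.state()['q'].round(2))
to([520.9,254.5,306.5],[-2.9013,0,1.4987])"
```

```text
0.5029158914956269 [0.41 0.37 0.26 1.69 0.11 2.04]
at [535.  246.3 408.4] rpy [-2.895e+00  2.000e-03  1.495e+00] | total cm [ 0.73  1.06 10.23] deg [-0.37  0.08 -0.24] | n 3 per row [0.24 0.35 3.41] [-0.12  0.03 -0.08]
```

Request:
play_rows(commands=[[0.1,[0.7,1.05,1],[-0.3,0,-0.2]],[0.1,[0,0,2.5],[0,0,0]],[0.1,[0,0,2.5],[0,0,0]],[0.1,[0,0,2.2],[0,0,0]],[0.1,[0,0,0],[0,0,0]],[0.1,[0,0,0],[0,0,0]]])

```text
t: 4.85
eef_pos: [522.7, 253.5, 327.7]
orientation: [-2.918, -0.004, 1.502]
force: [0.1, -0.7, -0.3]
gripper_width: 0.454
```

```bash
python3 -c "
from h import *
to([520.9,254.5,306.5],[-2.9013,0,1.4987])
snap('wrist','w3.png')"
```

```text
at [522.7 253.5 327.7] rpy [-2.918 -0.004  1.502] | total cm [0.08 0.29 2.11] deg [ 0.93 -0.19  0.23] | n 1 per row [0.08 0.29 2.11] [ 0.93 -0.19  0.23]
```

View pics/w3.png

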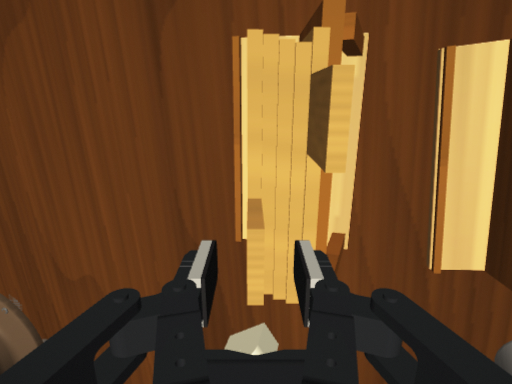

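Tab R (px 256,230) lies between the pads, which are at 203 and 308. I'll go down and close.

Request:
play_rows(commands=[[0.1,[0.05,0.3,1.2],[0.9,-0.2,0.2]],[0.1,[0,0,0.9],[0,0,0]],[0.1,[0,0,0.3],[0,0,0]],[0.1,[0,0,0],[0,0,0]]])

```text
t: 5.3
eef_pos: [521.0, 254.7, 304.6]
orientation: [-2.905, -0.002, 1.499]
force: [-0.5, -0.1, -0.1]
gripper_width: 0.45
```

```bash
python3 -c "
from h import *
to([520.9,254.5,306.5],[-2.9013,0,1.4987])"
```

```text
at [521.  254.7 304.6] rpy [-2.905e+00 -2.000e-03  1.499e+00] | total cm [-0.02 -0.06 -0.18] deg [ 0.24 -0.11  0.05] | n 1 per row [-0.02 -0.06 -0.18] [ 0.24 -0.11  0.05]
```

Close, 40 N.

Request:
play_rows(commands=[[1,[0,0,0],[0,0,0]],[1,[0,0,0],[0,0,0]],[1,[0,0,0],[0,0,0]],[1,[0,0,0],[0,0,0]],[1,[0,0,0],[0,0,0]],[1,[0,0,0],[0,0,0]]], squeeze=50)

```text
t: 5.9
eef_pos: [520.3, 254.7, 305.0]
orientation: [-2.903, -0.002, 1.499]
force: [-1.5, 1.0, 0.5]
gripper_width: 0.081
```

Request:
play_rows(commands=[[1,[0,-0.05,-1],[0,0,0]],[1,[0,-0.05,-1.5],[0,0,0]],[1,[0,-0.1,-2],[0,0,0]],[1,[0,-0.1,-2],[0,0,0]],[1,[0,0,-3],[0,0,0]],[1,[0,0,-3],[0,0,0]],[1,[0,0,-3],[0,0,0]],[1,[0,0,-2],[0,0,0]],[1,[0,0,0],[0,0,0]]])

```text
t: 6.8
eef_pos: [561.2, 250.4, 486.4]
orientation: [-2.912, -0.002, 1.499]
force: [0.5, 0.1, -1.8]
gripper_width: 0.085
```

```bash
python3 -c "
from h import *
s=manip.state();print(s['eef_pos'],s['gripper_width'],s['q'].round(2))
snap('side','s1.png');snap('wrist','w4.png')"
```

```text
[561.17073975 250.40951936 486.42053018] 0.08530498735005364 [0.4  0.45 0.55 1.88 0.1  2.03]
```

View pics/s1.png

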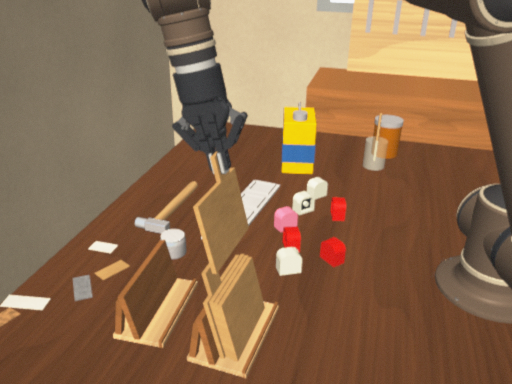

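View pics/w4.png

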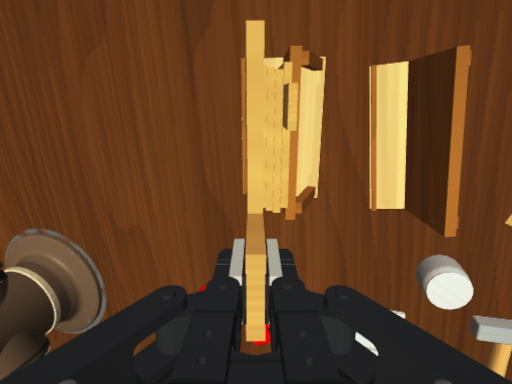

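```bash
cat >> h.py <<'E'
def toolcloud(d):
    W=cloud(d); T=d['wfc']@np.linalg.inv(d['tool_from_camera']); Ti=np.linalg.inv(T)
    return W@Ti[:3,:3].T+Ti[:3,3]
E
python3 - <<'E'
from h import *
d=load('wrist');C=toolcloud(d)
print(d.keys())
for v in (22,30,60,100,140,180,205,215,230): print(v,[C[v,u].round(1).tolist() for u in (246,248,252,256,260,263)])
E
```

```text
dict_keys(['image', 'depth', 'fx', 'fy', 'cx', 'cy', 'tool_from_camera', 'wfc'])
22 [[107.3, -3.5, 185.0], [106.7, -2.6, 181.7], [106.8, -0.9, 182.3], [106.8, 0.9, 182.4], [106.9, 2.6, 182.9], [106.8, 3.9, 182.6]]
30 [[103.7, -3.5, 182.3], [103.9, -2.6, 183.5], [103.8, -0.9, 182.9], [103.6, 0.9, 181.9], [104.0, 2.6, 183.9], [103.8, 3.9, 182.8]]
60 [[123.5, -12.0, 489.2], [91.6, -2.7, 181.6], [91.6, -0.9, 181.6], [91.7, 0.9, 182.8], [91.7, 2.7, 182.6], [91.6, 4.0, 182.5]]
100 [[71.9, -12.4, 487.9], [74.6, -2.8, 181.2], [74.5, -1.0, 183.0], [74.5, 0.9, 183.0], [74.6, 2.7, 182.4], [74.6, 4.1, 182.6]]
140 [[16.7, -12.9, 486.2], [56.1, -3.0, 183.3], [56.0, -1.0, 183.7], [56.2, 0.9, 182.4], [56.1, 2.8, 183.0], [56.0, 4.3, 183.5]]
180 [[-42.5, -13.4, 485.4], [36.3, -3.1, 182.5], [36.4, -1.1, 182.4], [36.3, 0.9, 182.7], [36.8, 2.9, 180.8], [36.3, 4.4, 182.8]]
205 [[-87.5, -14.2, 501.0], [23.1, -3.2, 182.7], [23.0, -1.1, 182.9], [22.9, 0.9, 183.0], [23.1, 3.0, 182.7], [-40.5, 9.2, 365.6]]
215 [[-104.5, -14.4, 501.3], [18.6, -3.2, 180.1], [18.6, -1.1, 180.1], [18.6, 0.9, 179.9], [18.6, 2.9, 180.0], [-102.1, 12.7, 495.0]]
230 [[-130.5, -14.6, 501.1], [18.8, -2.7, 160.7], [18.6, -0.9, 161.2], [18.8, 0.9, 160.7], [18.5, 2.7, 161.4], [19.0, 4.0, 160.4]]
```

```bash
cat >> h.py <<'E'
FOOT=np.array([652.7,267.6,10.])
def standtcp(off,lift,bc,yaw=.0355,lean=.219):
    "bc: board bottom centre in tool axes; off: clearance mm behind the board normal; lift along board up"
    B=boardpose(yaw,lean); M=toolR(B)
    O=FOOT-(4+off)*B[:,0]+lift*B[:,2]
    return O-M@np.array(bc), rpy(M)
E
python3 - <<'E'
from h import *
bc=[32.6,.4,302.6]
for off,l in ((6,50),(6,3),(0,1)):
    p,o=standtcp(off,l,bc); print(p.round(1),o.round(4)); to(p,o)
E
```

```text
[720.3 237.4 356.4] [-2.9226  0.      1.6063]
at [561.  250.6 483.7] rpy [-2.908 -0.     1.499] | total cm [-0.18 18.49  8.69] deg [-0.81 -1.38 -5.99] | n 5 per row [-0.04  3.7   1.74] [-0.16 -0.28 -1.2 ]
[710.1 237.  310.6] [-2.9226  0.      1.6063]
at [561.  250.6 483.7] rpy [-2.908 -0.     1.499] | total cm [-0.29 18.56 13.39] deg [-0.81 -1.38 -5.99] | n 6 per row [-0.05  3.09  2.23] [-0.13 -0.23 -1.  ]
[715.5 237.2 307.3] [-2.9226  0.      1.6063]
at [561.  250.6 483.7] rpy [-2.908 -0.     1.499] | total cm [-0.23 19.16 13.58] deg [-0.81 -1.38 -5.99] | n 6 per row [-0.04  3.19  2.26] [-0.13 -0.23 -1.  ]
```

Request:
play_rows(commands=[[1,[0,3.7,0],[-0.15,-0.3,-1.2]],[1,[0,3.7,0],[-0.15,-0.3,-1.2]],[1,[0,3.7,0],[-0.15,-0.3,-1.2]],[1,[0,3.7,0],[-0.15,-0.3,-1.2]],[1,[0,3.6,0],[-0.15,-0.3,-1.2]],[1,[0,0,0],[0,0,0]],[1,[0,0,0],[0,0,0]]])

```text
t: 7.6
eef_pos: [725.7, 240.3, 415.1]
orientation: [-2.933, -0.001, 1.612]
force: [-0.2, -1.0, -0.7]
gripper_width: 0.088
```

```bash
python3 - <<'E'
from h import *
bc=[32.6,.4,302.6]; print(manip.state()['q'].round(3))
for off,l in ((6,50),(6,3),(0,1)):
    p,o=standtcp(off,l,bc); to(p,o)
E
```

```text
[0.311 0.852 1.095 2.015 0.056 1.835]
at [725.7 240.3 415.1] rpy [-2.933e+00 -1.000e-03  1.612e+00] | total cm [-0.28  0.67  5.85] deg [0.57 0.02 0.32] | n 2 per row [-0.14  0.34  2.93] [0.29 0.01 0.16]
at [725.7 240.3 415.1] rpy [-2.933e+00 -1.000e-03  1.612e+00] | total cm [-0.27  0.62 10.55] deg [0.57 0.02 0.32] | n 3 per row [-0.09  0.21  3.52] [0.19 0.01 0.11]
at [725.7 240.3 415.1] rpy [-2.933e+00 -1.000e-03  1.612e+00] | total cm [-0.28  1.22 10.76] deg [0.57 0.02 0.32] | n 3 per row [-0.09  0.41  3.59] [0.19 0.01 0.11]
```

Request:
play_rows(commands=[[1,[-0.1,0,2],[0.3,0,0.1]],[1,[-0.1,0,2],[0.3,0,0.1]],[1,[0,0,0],[0,0,0]]])

```text
t: 7.9
eef_pos: [714.9, 238.7, 374.3]
orientation: [-2.919, 0.0, 1.609]
force: [-0.2, 0.1, -1.5]
gripper_width: 0.088
```

```bash
python3 - <<'E'
from h import *
bc=[32.6,.4,302.6]; print(manip.state()['q'].round(3))
for off,l in ((6,50),(6,3),(0,1)):
    p,o=standtcp(off,l,bc); to(p,o)
snap('wrist','w5.png')
E
```

```text
[0.313 0.76  0.827 1.852 0.06  1.839]
at [714.9 238.7 374.3] rpy [-2.919  0.     1.609] | total cm [-0.16  0.91  1.63] deg [-0.19  0.05  0.14] | n 1 per row [-0.16  0.91  1.63] [-0.19  0.05  0.14]
at [714.9 238.7 374.3] rpy [-2.919  0.     1.609] | total cm [-0.15  0.93  6.33] deg [-0.19  0.05  0.14] | n 2 per row [-0.08  0.46  3.16] [-0.09  0.02  0.07]
at [714.9 238.7 374.3] rpy [-2.919  0.     1.609] | total cm [-0.15  1.53  6.53] deg [-0.19  0.05  0.14] | n 2 per row [-0.08  0.76  3.26] [-0.09  0.02  0.07]
```

View pics/w5.png

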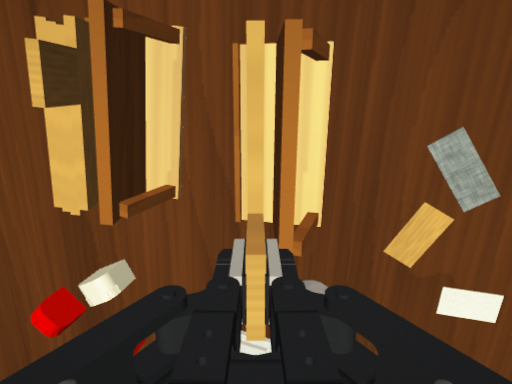

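Request:
play_rows(commands=[[1,[-0.1,0.3,2],[-0.1,0,0.1]],[1,[-0.05,0.3,2],[0,0,0]],[1,[0,0,1],[0,0,0]],[1,[0,0,0],[0,0,0]]])

```text
t: 8.35
eef_pos: [708.3, 238.4, 336.0]
orientation: [-2.936, -0.004, 1.609]
force: [-0.8, 0.5, -1.7]
gripper_width: 0.086
```

```bash
python3 - <<'E'
from h import *
bc=[32.6,.4,302.6]; print(manip.state()['q'].round(3))
for off,l in ((6,3),(0,1)):
    p,o=standtcp(off,l,bc); to(p,o)
E
```

```text
[0.315 0.707 0.648 1.709 0.06  1.842]
at [708.3 238.4 336. ] rpy [-2.936 -0.004  1.609] | total cm [-0.15  0.69  2.45] deg [ 0.75 -0.19  0.18] | n 1 per row [-0.15  0.69  2.45] [ 0.75 -0.19  0.18]
at [708.3 238.4 336. ] rpy [-2.936 -0.004  1.609] | total cm [-0.15  1.28  2.66] deg [ 0.75 -0.19  0.18] | n 1 per row [-0.15  1.28  2.66] [ 0.75 -0.19  0.18]
```

Request:
play_rows(commands=[[1,[-0.2,0,1.2],[0.7,-0.2,0.2]],[1,[0,0,0.9],[0,0,0]],[1,[0,0.8,0],[0,0,0]],[1,[0,0,0],[0,0,0]]])

```text
t: 8.75
eef_pos: [711.8, 237.6, 321.7]
orientation: [-2.933, -0.003, 1.607]
force: [0.5, -0.4, -2.1]
gripper_width: 0.086
```

```bash
python3 - <<'E'
from h import *
bc=[32.6,.4,302.6]; print(manip.state()['q'].round(3))
for off,l in ((6,3),(0,1)):
    p,o=standtcp(off,l,bc); to(p,o)
E
```

```text
[0.313 0.713 0.627 1.685 0.059 1.841]
at [711.8 237.6 321.7] rpy [-2.933 -0.003  1.607] | total cm [-0.06  0.06  1.13] deg [ 0.62 -0.15  0.08] | n 1 per row [-0.06  0.06  1.13] [ 0.62 -0.15  0.08]
at [711.8 237.6 321.7] rpy [-2.933 -0.003  1.607] | total cm [-0.06  0.66  1.33] deg [ 0.62 -0.15  0.08] | n 1 per row [-0.06  0.66  1.33] [ 0.62 -0.15  0.08]
```

Request:
play_rows(commands=[[1,[0,0,0.9],[0.6,0,0]],[1,[0,0,0.4],[0.4,0,0]],[1,[0,0,0],[0,0,0]]])

```text
t: 9.05
eef_pos: [708.6, 238.0, 310.2]
orientation: [-2.918, -0.004, 1.607]
force: [0.2, -0.7, -1.2]
gripper_width: 0.087
```

```bash
python3 - <<'E'
from h import *
bc=[32.6,.4,302.6]; print(manip.state()['q'].round(3))
for off,l in ((6,3),(0,1)):
    p,o=standtcp(off,l,bc); to(p,o)
E
```

```text
[0.313 0.713 0.601 1.673 0.064 1.84 ]
at [708.6 238.  310.2] rpy [-2.918 -0.004  1.607] | total cm [-0.1   0.13 -0.06] deg [-0.29 -0.2   0.11] | n 1 per row [-0.1   0.13 -0.06] [-0.29 -0.2   0.11]
at [708.6 238.  310.2] rpy [-2.918 -0.004  1.607] | total cm [-0.1   0.73  0.13] deg [-0.29 -0.2   0.11] | n 1 per row [-0.1   0.73  0.13] [-0.29 -0.2   0.11]
```

Request:
play_rows(commands=[[1,[0,0.5,0],[-0.2,-0.2,0.1]],[1,[0,0.3,0],[0,0,0]],[1,[0,0,0.1],[0,0,0]],[1,[0,0,0],[0,0,0]]])

```text
t: 9.45
eef_pos: [716.2, 238.4, 307.6]
orientation: [-2.92, 0.0, 1.606]
force: [-1.9, 0.9, -0.5]
gripper_width: 0.091
```

```bash
python3 - <<'E'
from h import *
bc=[32.6,.4,302.6]
p,o=standtcp(0,0,bc); to(p,o)
E
```

```text
at [716.2 238.4 307.6] rpy [-2.92   0.     1.606] | total cm [-0.11 -0.06  0.14] deg [-0.17  0.01  0.01] | n 1 per row [-0.11 -0.06  0.14] [-0.17  0.01  0.01]
```

Request:
play_rows(commands=[[1,[0,0,0.1],[0,0,0]],[0.6,[0,0,0],[0,0,0]],[0.4,[0,0,0],[0,0,0]],[0.2,[0,0,0],[0,0,0]],[0.2,[0,0,0],[0,0,0]],[0.2,[0,0,-2],[0,0,0]],[0.2,[0,0,-3],[0,0,0]],[0.2,[0,-1.5,-3],[0,0,0]],[0.2,[0,-2,-2],[0,0,0]],[0.2,[0,0,0],[0,0,0]]])

```text
t: 10.45
eef_pos: [703.7, 237.6, 414.5]
orientation: [-2.92, 0.0, 1.606]
force: [-0.3, 0.6, 0.3]
gripper_width: 0.402
```

```bash
python3 - <<'E'
from h import *
s=manip.state(); print(s['q'].round(3),s['eef_pos'],s['force'])
snap('wrist','w6.png'); snap('side','s2.png')
E
```

```text
[0.316 0.763 0.923 1.944 0.061 1.845] [703.70519353 237.55466839 414.49854832] [-0.27376171  0.64130787  0.30844381]
```

View pics/w6.png

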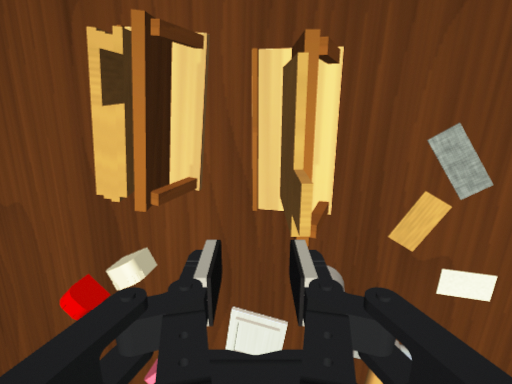

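View pics/s2.png

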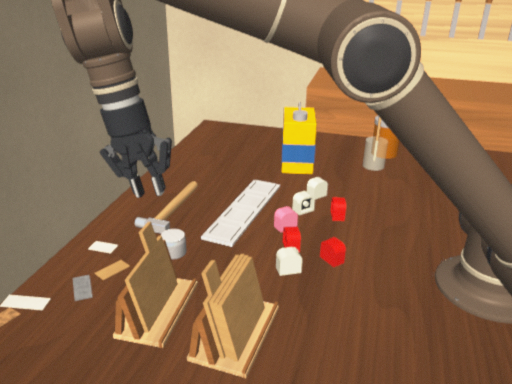

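Pattern_r stands in the stand, leaning on the backrest with its tab at px (300,200). I'll measure how it sits, then go back over tab L.

```bash
python3 - <<'E'
from h import *
d=load('wrist');W=cloud(d)
c,n,N,s=plane(W[80:170,284:295].reshape(-1,3)); print('face',c.round(1),n.round(3),N,'yaw',np.arctan2(n[1],n[0]).round(4),'lean',np.arcsin(-n[2]).round(4))
P=W[40:245,280:335].reshape(-1,3); t=P[(P[:,2]>122)&(P[:,2]<132)]; print('top',cv2.minAreaRect(t[:,:2].astype(np.float32)))
t=P[P[:,2]>165];print('tab',t.mean(0).round(1),t[:,1].min(),t[:,1].max(),t[:,2].max())
# where face meets floor
B=boardpose(np.arctan2(n[1],n[0]),np.arcsin(-n[2])); 
print('face offset from backrest plane', (c-FOOT)@boardpose(.0355,.219)[:,0])
to([500,260,430],[-2.92,0,1.50])
E
```

```text
face [660.4 287.2  85.5] [ 0.973  0.034 -0.228] 987 yaw 0.035 lean 0.2305
top ((674.3048706054688, 269.0538024902344), (9.77021312713623, 149.8724822998047), 1.8400086164474487)
tab [685.9 237.7 178.6] 215.21537948788006 255.99885803128075 251.59700008456758
face offset from backrest plane -8.25528756286959
at [705.  237.6 410.3] rpy [-2.916e+00  2.000e-03  1.606e+00] | total cm [  2.96 -20.33   2.64] deg [-0.21  1.44  5.89] | n 5 per row [ 0.59 -4.07  0.53] [-0.04  0.29  1.18]
```

Request:
play_rows(commands=[[0.1,[1.2,-3.8,-0.3],[0,0.3,1.2]],[0.1,[1.2,-3.8,-0.3],[0,0.3,1.2]],[0.1,[1.2,-3.8,-0.2],[0,0.3,1.2]],[0.1,[1.2,-3.5,0],[0,0.3,1.2]],[0.1,[1.2,-2.5,0],[0,0.3,1.1]],[0.1,[0,0,0],[0,0,0]]])

```text
t: 11.15
eef_pos: [538.3, 300.6, 439.6]
orientation: [-2.896, 0.009, 1.492]
force: [-0.7, -0.5, 0.1]
gripper_width: 0.449
```

```bash
python3 - <<'E'
from h import *
s=manip.state(); print(s['q'].round(3),s['eef_pos'],s['orientation'])
snap('wrist','w7.png')
E
```

```text
[0.485 0.43  0.422 1.776 0.122 2.123] [538.25884155 300.57008526 439.61950684] [-2.89649849  0.00943299  1.49179627]
```

View pics/w7.png

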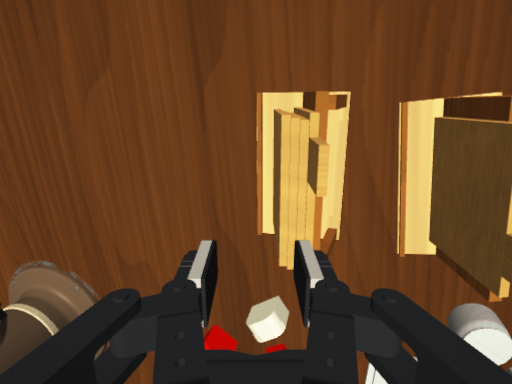

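```bash
python3 - <<'E'
from h import *
d=load('wrist');W=cloud(d)
P=W[100:240,270:330].reshape(-1,3)
t=P[(P[:,2]>166)];print('tab',t.mean(0).round(1),cv2.minAreaRect(t[:,:2].astype(np.float32)),t[:,1].min(),t[:,1].max())
c,n,N,s=plane(W[150:185,310:316].reshape(-1,3)); print('face',c.round(1),n.round(3),N,'yaw',np.arctan2(n[1],n[0]).round(4),'lean',np.arcsin(-n[2]).round(4))
t=P[(P[:,2]>122)&(P[:,2]<132)]; print('tops',cv2.minAreaRect(t[:,:2].astype(np.float32)))
# from prior measure: face c=(517,323.1,153.8)
B=boardpose(-.0727,.2262);M=toolR(B)
T=np.array([524.2,321.4,171.]);c=np.array([517.,323.1,153.8])
O=c+4*B[:,0]+((T-c)@B[:,1])*B[:,1]; g=O+((T-c)@B[:,2]-15)*B[:,2]; tcp=g-G*M[:,2]
print('g',g.round(1),'tcp',tcp.round(1),rpy(M).round(4)); to(tcp,rpy(M))
E
```

```text
tab [525.5 321.8 170.7] ((525.281005859375, 321.09088134765625), (40.26459503173828, 9.414020538330078), 85.82087707519531) 300.9245160108486 341.2803444465743
face [516.8 320.2 150.7] [ 0.968 -0.07  -0.241] 210 yaw -0.0725 lean 0.2437
tops ((500.5986328125, 301.74615478515625), (123.32837677001953, 34.143672943115234), 85.72000122070312)
g [521.6 321.6 156.2] tcp [556.2 319.1 307. ] [-2.9154  0.      1.4981]
at [539.4 300.1 438.8] rpy [-2.896  0.01   1.492] | total cm [ 2.17  4.67 12.39] deg [-1.1   0.49 -0.5 ] | n 3 per row [0.72 1.56 4.13] [-0.37  0.16 -0.17]
```

Request:
play_rows(commands=[[0.1,[1.2,2.4,1],[-0.5,0.3,-0.3]],[0.1,[1.1,2.4,1],[-0.5,0.2,-0.2]],[0.1,[0,0.3,2.5],[0,0,0]],[0.1,[0,0,2.5],[0,0,0]],[0.1,[0,0,0],[0,0,0]]])

```text
t: 11.7
eef_pos: [580.8, 318.7, 347.4]
orientation: [-2.91, 0.005, 1.497]
force: [0.2, 0.6, -0.2]
gripper_width: 0.452
```

```bash
python3 - <<'E'
from h import *
to([556.2,319.1,307],[-2.9154,0,1.4981])
snap('wrist','w8.png')
E
```

```text
at [580.8 318.7 347.4] rpy [-2.91   0.005  1.497] | total cm [-0.13 -1.47  4.49] deg [-0.31  0.25 -0.14] | n 2 per row [-0.06 -0.73  2.25] [-0.15  0.12 -0.07]
```

View pics/w8.png

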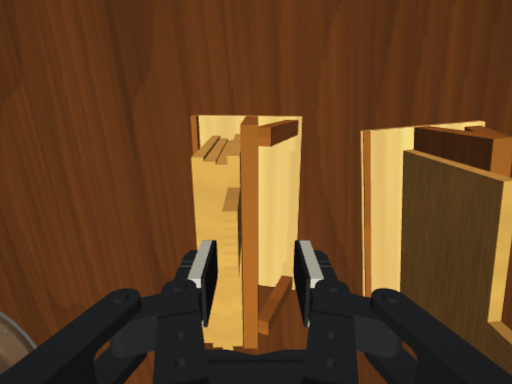

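Request:
play_rows(commands=[[0.1,[-0.1,-1.4,0],[-0.3,0.2,-0.1]],[0.1,[0,0,0],[0,0,0]]])

```text
t: 11.95
eef_pos: [569.0, 317.9, 352.6]
orientation: [-2.916, 0.001, 1.496]
force: [-0.4, -0.8, 0.2]
gripper_width: 0.455
```

```bash
python3 - <<'E'
from h import *
to([556.2,319.1,307],[-2.9154,0,1.4981])
d=snap('wrist','w9.png');C=toolcloud(d)
P=C[150:330,225:290].reshape(-1,3); t=P[(P[:,2]>120)&(P[:,2]<200)&(abs(P[:,1])<20)]
print(t.min(0),t.max(0),np.median(t,0))
E
```

```text
at [569.  317.9 352.6] rpy [-2.916e+00  1.000e-03  1.496e+00] | total cm [ 0.03 -0.24  4.73] deg [ 0.06  0.01 -0.13] | n 2 per row [ 0.01 -0.12  2.36] [ 0.03  0.   -0.06]
[-19.74885987  -5.57398375 184.53613421] [ 20.56076645   2.56454856 199.94502674] [  4.10865555  -1.29987625 186.69166677]
```

View pics/w9.png

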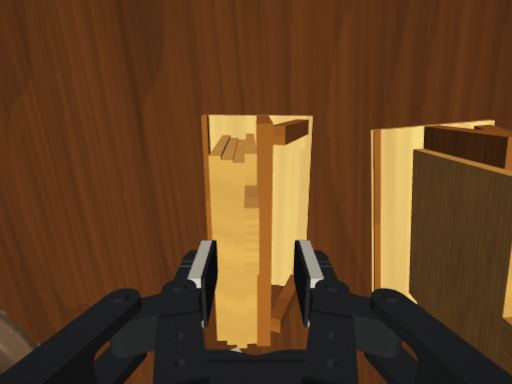

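Request:
play_rows(commands=[[0.1,[0,-0.2,2],[0,0,0]],[0.1,[0,0,2],[0,0,0]],[0.1,[0,0,0.6],[0,0,0]],[0.1,[0,0,0],[0,0,0]]])

```text
t: 12.4
eef_pos: [560.8, 318.5, 310.8]
orientation: [-2.924, -0.003, 1.494]
force: [0.1, 0.4, 0.5]
gripper_width: 0.447
```

```bash
python3 - <<'E'
from h import *
to([555.5,319.1,303],[-2.9154,0,1.4981])
E
```

```text
at [560.8 318.5 310.8] rpy [-2.924 -0.003  1.494] | total cm [ 0.02 -0.35  0.87] deg [ 0.48 -0.2  -0.18] | n 1 per row [ 0.02 -0.35  0.87] [ 0.48 -0.2  -0.18]
```

Request:
play_rows(commands=[[0.1,[0,-0.3,0.7],[0.5,-0.2,-0.2]],[0.1,[0,0,0],[0,0,0]],[1,[0,0,0],[0,0,0]],[1,[0,0,0],[0,0,0]],[1,[0,0,0],[0,0,0]],[1,[0,0,0],[0,0,0]],[1,[0,0,0],[0,0,0]]])

```text
t: 13.1
eef_pos: [556.2, 319.0, 307.6]
orientation: [-2.914, -0.002, 1.498]
force: [-0.1, -0.4, -1.9]
gripper_width: 0.09
```

```bash
python3 - <<'E'
from h import *
to([555.5,319.1,303],[-2.9154,0,1.4981]); print(manip.state()['force'],manip.state()['torque'],manip.state()['gripper_width'])
E
```

```text
at [556.2 319.  307.6] rpy [-2.914e+00 -2.000e-03  1.498e+00] | total cm [0.   0.03 0.46] deg [-0.09 -0.1   0.04] | n 1 per row [0.   0.03 0.46] [-0.09 -0.1   0.04]
[-0.12658322 -0.43379685 -1.92895304] [ 0.01401162 -0.21039276 -0.04345563] 0.08952712724103101
```

Request:
play_rows(commands=[[1,[0,0,-0.7],[0,0,0]],[1,[0,0,-1],[0,0,0]],[1,[0,0,-1],[0,0,0]],[1,[0,0,-1],[0,0,0]],[1,[0,0,0],[0,0,0]]])

```text
t: 13.6
eef_pos: [565.6, 318.2, 347.4]
orientation: [-2.915, -0.003, 1.498]
force: [-0.9, 0.2, 1.3]
gripper_width: 0.088
```

```bash
python3 - <<'E'
from h import *
snap('wrist','w10.png');snap('side','s3.png')
a=cv2.imread('pics/w10.png');b=cv2.imread('pics/s3.png')[200:384,150:350];b=cv2.resize(b,(417,384))
cv2.imwrite('pics/m10.png',cv2.resize(np.hstack([a,b]),(800,330)))
E
```

```text
(no output)
```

View pics/m10.png

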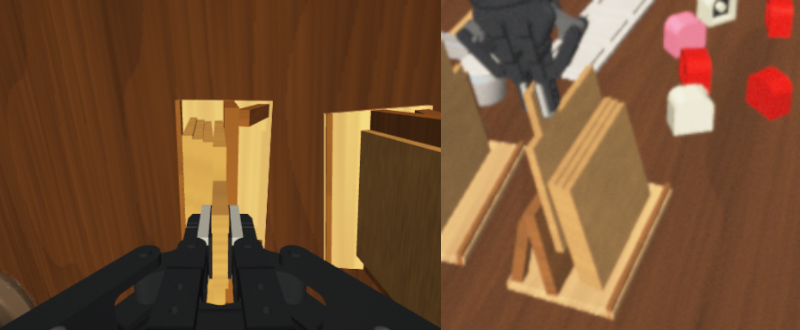

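Request:
play_rows(commands=[[1,[0,0,-1.5],[0,0,0]],[1,[0,0,-2],[0,0,0]],[1,[0,0,-2],[0,0,0]],[1,[0,0,-2],[0,0,0]],[1,[0,0,-1.5],[0,0,0]],[1,[0,0,0],[0,0,0]]])

```text
t: 14.3
eef_pos: [587.1, 316.7, 433.6]
orientation: [-2.915, 0.001, 1.499]
force: [0.2, -0.2, -1.8]
gripper_width: 0.087
```

```bash
python3 - <<'E'
from h import *
print(manip.state()['q'].round(3))
d=snap('wrist','w11.png');C=toolcloud(d)
P=C[:340,225:290].reshape(-1,3); t=P[(P[:,2]>120)&(P[:,2]<190)&(abs(P[:,1])<8)]
b=t[(t[:,2]>178)];print('board top',np.median(b,0).round(1),b.min(0).round(1),b.max(0).round(1))
b=t[(t[:,2]<150)];print('tab top',np.median(b,0).round(1),b.min(0).round(1),b.max(0).round(1))
E
```

```text
[0.473 0.536 0.576 1.806 0.116 2.105]
board top [ 29.    0.4 184.5] [-63.2  -3.6 178. ] [ 40.9   4.  189.6]
tab top [  6.    0.4 139.1] [-20.6  -8.  120. ] [ 20.5   8.  150. ]
```

View pics/w11.png

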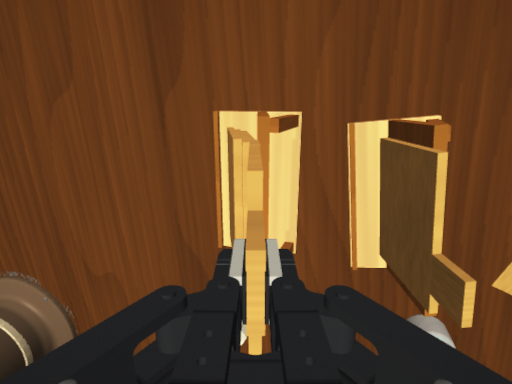

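```bash
python3 - <<'E'
from h import *
bc=[-34,.4,304.5]
for off,l in ((22,110),(16,3),(9,1)):
    p,o=standtcp(off,l,bc,.035,.228); print(p.round(1),o.round(4)); to(p,o)
E
```

```text
[719.4 304.  419.7] [-2.9136  0.      1.6058]
at [587.1 316.7 432.4] rpy [-2.914e+00  2.000e-03  1.499e+00] | total cm [-0.33 13.24 -1.77] deg [ 0.   -1.29 -5.97] | n 3 per row [-0.11  4.41 -0.59] [ 0.   -0.43 -1.99]
[701.1 303.3 314.2] [-2.9136  0.      1.6058]
at [587.1 316.7 432.4] rpy [-2.914e+00  2.000e-03  1.499e+00] | total cm [-0.5  13.85  8.93] deg [ 0.   -1.29 -5.97] | n 4 per row [-0.13  3.46  2.23] [ 0.   -0.32 -1.49]
[707.5 303.5 310.6] [-2.9136  0.      1.6058]
at [587.1 316.7 432.4] rpy [-2.914e+00  2.000e-03  1.499e+00] | total cm [-0.44 14.54  9.13] deg [ 0.   -1.29 -5.97] | n 4 per row [-0.11  3.64  2.28] [ 0.   -0.32 -1.49]
```

```bash
python3 - <<'E'
from h import *
bc=[-34,.4,304.5]
for off,l in ((50,105),(45,30),(16,30)):
    p,o=standtcp(off,l,bc,.035,.228); print(p.round(1),o.round(4), np.hypot(*p[:2])); to(p,o)
E
```

```text
[691.1 303.  421.2] [-2.9136  0.      1.6058] 754.5471017850673
at [587.1 316.7 432.4] rpy [-2.914e+00  2.000e-03  1.499e+00] | total cm [-0.63 10.45 -1.27] deg [ 0.   -1.29 -5.97] | n 3 per row [-0.21  3.48 -0.42] [ 0.   -0.43 -1.99]
[679.  302.5 347. ] [-2.9136  0.      1.6058] 743.3325372952706
at [587.1 316.7 432.4] rpy [-2.914e+00  2.000e-03  1.499e+00] | total cm [-0.75 10.96  6.22] deg [ 0.   -1.29 -5.97] | n 3 per row [-0.25  3.65  2.07] [ 0.   -0.43 -1.99]
[707.2 303.5 340.5] [-2.9136  0.      1.6058] 769.5957087701241
at [587.1 316.7 432.4] rpy [-2.914e+00  2.000e-03  1.499e+00] | total cm [-0.44 13.84  6.23] deg [ 0.   -1.29 -5.97] | n 4 per row [-0.11  3.46  1.56] [ 0.   -0.32 -1.49]
```

Request:
play_rows(commands=[[1,[-0.1,3.6,-0.8],[0,-0.4,-2]],[1,[-0.1,3.5,-0.8],[0,-0.4,-2]],[1,[0,3.2,-0.7],[0,-0.4,-2]],[1,[0,0,0],[0,0,0]]])

```text
t: 14.75
eef_pos: [690.3, 309.7, 418.3]
orientation: [-2.911, -0.0, 1.612]
force: [0.1, 0.3, -2.7]
gripper_width: 0.085
```

```bash
python3 - <<'E'
from h import *
bc=[-34,.4,304.5];print(manip.state()['q'].round(3))
for off,l in ((50,105),(45,30),(16,30)):
    p,o=standtcp(off,l,bc,.035,.228); to(p,o)
E
```

```text
[0.408 0.833 1.064 2.017 0.082 1.929]
at [690.3 309.7 418.3] rpy [-2.911 -0.     1.612] | total cm [-0.68 -0.02 -0.3 ] deg [-0.14  0.07  0.37] | n 1 per row [-0.68 -0.02 -0.3 ] [-0.14  0.07  0.37]
at [690.3 309.7 418.3] rpy [-2.911 -0.     1.612] | total cm [-0.67  0.5   7.2 ] deg [-0.14  0.07  0.37] | n 2 per row [-0.34  0.25  3.6 ] [-0.07  0.04  0.18]
at [690.3 309.7 418.3] rpy [-2.911 -0.     1.612] | total cm [-0.69  3.4   7.2 ] deg [-0.14  0.07  0.37] | n 2 per row [-0.35  1.7   3.6 ] [-0.07  0.04  0.18]
```

Request:
play_rows(commands=[[1,[-0.3,0,2.5],[-0.1,0,0.2]],[1,[-0.3,0,2.5],[-0.1,0,0.2]],[1,[-0.2,0.4,1.8],[0,0,0]],[1,[0,0,0],[0,0,0]]])

```text
t: 15.15
eef_pos: [680.0, 301.6, 341.3]
orientation: [-2.91, 0.003, 1.604]
force: [0.0, 0.3, -0.6]
gripper_width: 0.089
```

```bash
python3 - <<'E'
from h import *
bc=[-34,.4,304.5];print(manip.state()['q'].round(3))
for off,l in ((45,30),(16,30),(16,3)):
    p,o=standtcp(off,l,bc,.035,.228); to(p,o)
snap('side','s4.png');snap('wrist','w12.png')
a=cv2.imread('pics/w12.png');b=cv2.imread('pics/s4.png')[150:384,70:330];b=cv2.resize(b,(427,384))
cv2.imwrite('pics/m12.png',cv2.resize(np.hstack([a,b]),(800,327)))
E
```

```text
[0.404 0.713 0.668 1.743 0.08  1.933]
at [680.  301.6 341.3] rpy [-2.91   0.003  1.604] | total cm [ 0.09 -0.23 -0.53] deg [-0.18  0.16 -0.12] | n 1 per row [ 0.09 -0.23 -0.53] [-0.18  0.16 -0.12]
at [680.  301.6 341.3] rpy [-2.91   0.003  1.604] | total cm [ 0.1   2.67 -0.54] deg [-0.18  0.16 -0.12] | n 1 per row [ 0.1   2.67 -0.54] [-0.18  0.16 -0.12]
at [680.  301.6 341.3] rpy [-2.91   0.003  1.604] | total cm [0.1  2.68 2.16] deg [-0.18  0.16 -0.12] | n 1 per row [0.1  2.68 2.16] [-0.18  0.16 -0.12]
```

View pics/m12.png

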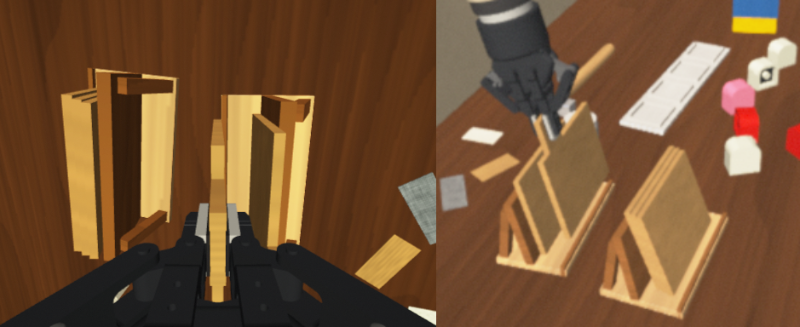

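Request:
play_rows(commands=[[1,[0.1,1.3,-0.2],[-0.1,0.1,-0.1]],[1,[0,0.9,0],[0,0,0]],[1,[0,0,0],[0,0,0]]])

```text
t: 15.55
eef_pos: [701.7, 304.5, 347.1]
orientation: [-2.921, -0.003, 1.607]
force: [0.3, -1.2, -0.7]
gripper_width: 0.083
```

```bash
python3 - <<'E'
from h import *
bc=[-34,.4,304.5];print(manip.state()['q'].round(3))
for off,l in ((16,3),(9,1)):
    p,o=standtcp(off,l,bc,.035,.228); to(p,o)
E
```

```text
[0.397 0.77  0.785 1.791 0.08  1.923]
at [701.7 304.5 347.1] rpy [-2.921 -0.003  1.607] | total cm [-0.12  0.66  3.22] deg [ 0.42 -0.15  0.1 ] | n 1 per row [-0.12  0.66  3.22] [ 0.42 -0.15  0.1 ]
at [701.7 304.5 347.1] rpy [-2.921 -0.003  1.607] | total cm [-0.13  1.36  3.43] deg [ 0.42 -0.15  0.1 ] | n 1 per row [-0.13  1.36  3.43] [ 0.42 -0.15  0.1 ]
```

Request:
play_rows(commands=[[1,[-0.1,0.3,1.4],[0.3,-0.1,0.1]],[1,[0,0.2,1.2],[0.2,0,0]],[1,[0,0,0.2],[0,0,0]],[1,[0,0,0],[0,0,0]]])

```text
t: 15.95
eef_pos: [699.7, 304.4, 323.5]
orientation: [-2.919, -0.004, 1.606]
force: [-0.3, -0.2, -0.6]
gripper_width: 0.09
```

```bash
python3 - <<'E'
from h import *
bc=[-34,.4,304.5];print(manip.state()['q'].round(3))
for off,l in ((16,3),(9,1)):
    p,o=standtcp(off,l,bc,.035,.228); to(p,o)
E
```

```text
[0.397 0.755 0.704 1.728 0.082 1.924]
at [699.7 304.4 323.5] rpy [-2.919 -0.004  1.606] | total cm [-0.12  0.34  0.89] deg [ 0.3  -0.2   0.07] | n 1 per row [-0.12  0.34  0.89] [ 0.3  -0.2   0.07]
at [699.7 304.4 323.5] rpy [-2.919 -0.004  1.606] | total cm [-0.12  1.04  1.09] deg [ 0.3  -0.2   0.07] | n 1 per row [-0.12  1.04  1.09] [ 0.3  -0.2   0.07]
```

Request:
play_rows(commands=[[1,[-0.1,0.2,0.8],[0.3,-0.2,0.1]],[1,[0,0.5,0.3],[0,0,0]],[1,[0,0.2,0],[0,0,0]],[1,[0,0,0],[0,0,0]]])

```text
t: 16.35
eef_pos: [706.4, 303.9, 312.6]
orientation: [-2.916, -0.001, 1.606]
force: [0.1, -0.8, -1.0]
gripper_width: 0.089
```

```bash
python3 - <<'E'
from h import *
bc=[-34,.4,304.5];print(manip.state()['force'].round(2))
for off,l in ((9,1),):
    p,o=standtcp(off,l,bc,.035,.228); to(p,o)
E
```

```text
[ 0.07 -0.75 -0.96]
at [706.4 303.9 312.6] rpy [-2.916e+00 -1.000e-03  1.606e+00] | total cm [-0.04  0.15  0.17] deg [ 0.15 -0.05 -0.  ] | n 1 per row [-0.04  0.15  0.17] [ 0.15 -0.05 -0.  ]
```

Request:
play_rows(commands=[[1,[0,0.15,0.2],[0,0,0]],[1,[0,0,0.1],[0,0,0]],[0.6,[0,0,0],[0,0,0]],[0.4,[0,0,0],[0,0,0]],[0.2,[0,0,0],[0,0,0]],[0.2,[0,0,0],[0,0,0]],[0.2,[0,0,-2],[0,0,0]],[0.2,[0,0,-3],[0,0,0]],[0.2,[0,-1.5,-2.5],[0,0,0]],[0.2,[0,0,0],[0,0,0]]])

```text
t: 17.35
eef_pos: [708.9, 303.5, 387.5]
orientation: [-2.914, -0.0, 1.605]
force: [0.3, -0.2, 0.7]
gripper_width: 0.399
```

```bash
python3 - <<'E'
from h import *
s=manip.state(); print(s['q'].round(3),s['eef_pos'],s['force'])
snap('wrist','w13.png'); snap('side','s5.png')
a=cv2.imread('pics/w13.png');b=cv2.imread('pics/s5.png')[150:384,70:330];b=cv2.resize(b,(427,384))
cv2.imwrite('pics/m13.png',cv2.resize(np.hstack([a,b]),(800,327)))
E
```

```text
[0.392 0.843 1.012 1.953 0.079 1.92 ] [708.88592683 303.53667596 387.49905432] [ 0.30331958 -0.19744175  0.68799638]
```

View pics/m13.png

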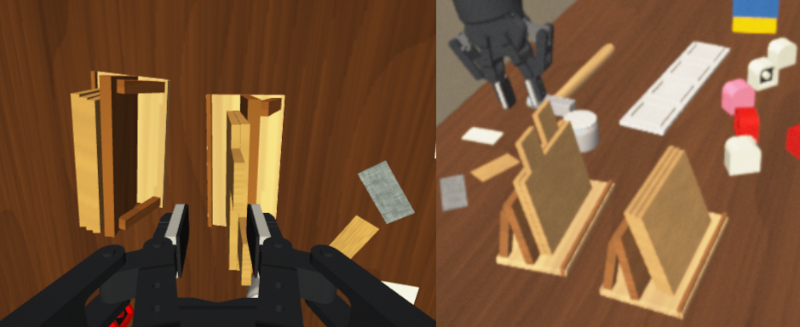

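Both boards are standing in the stand, and the wrist and side views agree. I'll back off, tool vertical, and check them on the way to the blocks.

Request:
play_rows(commands=[[0.2,[0,-3,-0.5],[0,0,0]],[-0.5,[0,-3.5,-1],[-2,0,0]],[-1,[0,-3.5,-1],[-3,0,0]],[-1,[0,-3.5,-1],[-3,0,0]],[-1,[-1,-3.5,-1],[-3,0,0]],[-1,[-1,-3.5,0],[-2,0,0]],[-1,[0,0,0],[0,0,0]]])

```text
t: 18.15
eef_pos: [511.8, 275.9, 440.4]
orientation: [-3.123, 0.012, 1.604]
force: [0.7, -0.1, -0.4]
gripper_width: 1.0
```

```bash
python3 - <<'E'
from h import *
s=manip.state(); print(s['q'].round(3))
snap('wrist','w14.png'); snap('side','s6.png'); snap('top','t6.png')
to([420,-130,470],[np.pi,0,np.pi/2])
E
```

```text
[ 4.950e-01  2.510e-01  1.910e-01  1.532e+00 -2.000e-03  2.033e+00]
at [516.5 277.6 440.4] rpy [-3.125  0.011  1.603] | total cm [-40.46 -11.    -2.35] deg [-0.95  0.62  1.83] | n 10 per row [-4.05 -1.1  -0.24] [-0.09  0.06  0.18]
```

View pics/w14.png

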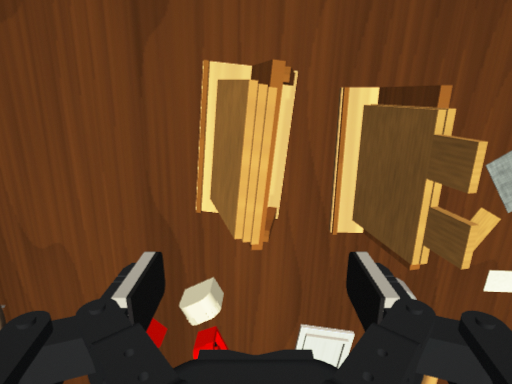

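View pics/t6.png

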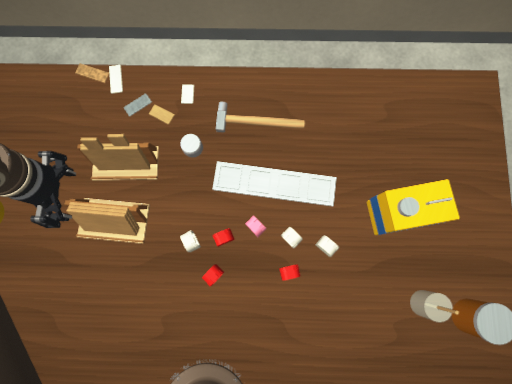

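```bash
python3 - <<'E'
from h import *
d=load('wrist');W=cloud(d)
for nm,(v0,v1,u0,u1) in dict(stand=(120,220,365,405),rack=(95,200,220,238)).items():
    c,n,N,s=plane(W[v0:v1,u0:u1].reshape(-1,3)); print(nm,c.round(1),n.round(3),N,'yaw',np.arctan2(n[1],n[0]).round(4),'lean',np.arcsin(-n[2]).round(4))
B=boardpose(.0355,.22)
P=W[80:280,340:500].reshape(-1,3); rel=(P-FOOT)@B
t=P[(P[:,2]>124)&(P[:,2]<131)]; print(cv2.minAreaRect(t[:,:2].astype(np.float32)))
f=rel[(rel[:,0]<-14)&(rel[:,0]>-20)&(rel[:,2]>30)&(rel[:,2]<115)]; print('front board y',f[:,1].min(),f[:,1].max(),'lowest',f[:,0].mean())
E
```

```text
stand [648.1 274.6  66.1] [ 0.973  0.034 -0.227] 3885 yaw 0.0347 lean 0.2293
rack [476.5 296.1  79.4] [ 0.934 -0.068 -0.35 ] 1884 yaw -0.0725 lean 0.3572
((670.225830078125, 268.2552185058594), (18.771360397338867, 150.69956970214844), 1.8881605863571167)
front board y -75.49150197340657 75.02584681917524 lowest -16.27989002733599
```

Request:
play_rows(commands=[[-1,[-4,-1,0],[-0.5,0.3,0.2]],[-1,[-4,-1,-0.3],[-0.4,0.3,0.2]],[-1,[-4,-1,-0.3],[0,0,0.2]],[-1,[-4,-1,-0.3],[0,0,0.2]],[-1,[-4,-1,-0.3],[0,0,0.2]],[-1,[-4,-1,-0.3],[0,0,0.2]],[-1,[-4,-1,-0.3],[0,0,0.2]],[-1,[-4,-1,0],[0,0,0.2]],[-1,[-4,-1,0],[0,0,0]],[-1,[-4,-1,0],[0,0,0]]])

```text
t: 19.3
eef_pos: [439.4, -135.0, 450.4]
orientation: [-3.13, 0.001, 1.579]
force: [0.5, 0.5, -0.7]
gripper_width: 1.001
```

```bash
python3 - <<'E'
from h import *
s=manip.state(); print(s['q'].round(3))
snap('wrist','w15.png')
to([420,-130,470],[np.pi,0,np.pi/2])
E
```

```text
[-0.297  0.012 -0.062  1.507 -0.004  1.266]
at [ 438.5 -139.3  450.2] rpy [-3.129  0.005  1.574] | total cm [ 0.93 -1.87 -1.96] deg [-0.74  0.27  0.17] | n 1 per row [ 0.93 -1.87 -1.96] [-0.74  0.27  0.17]
```

View pics/w15.png

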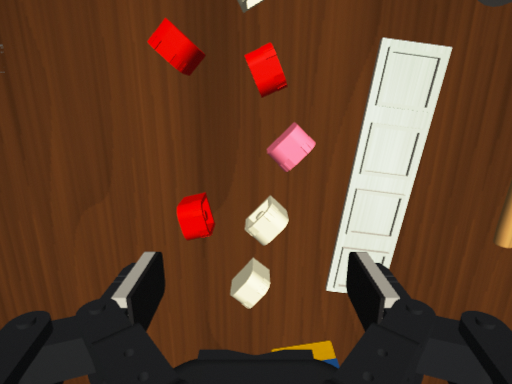

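Both boards lean at 0.229 rad, in line with the stand to 0.001 rad, with their side edges at ±75 mm. Next, an enlarged crop of the blocks.

```bash
python3 - <<'E'
from h import *
a=cv2.imread('pics/w15.png')[180:320,160:320]
cv2.imwrite('pics/c15.png',cv2.resize(a,None,fx=4,fy=4,interpolation=cv2.INTER_CUBIC))
d=load('wrist');W=cloud(d);im=d['image'].astype(int)
# tray
m=(im.min(2)>150)&(np.nan_to_num(W[:,:,2])<20)&(W[:,:,0]>500)&(W[:,:,0]<720)
m=cv2.morphologyEx(m.astype(np.uint8),cv2.MORPH_CLOSE,np.ones((5,5)))
n,l,st,ce=cv2.connectedComponentsWithStats(m)
k=1+np.argmax(st[1:,4]);P=W[l==k];P=P[~np.isnan(P).any(1)];print('tray',st[k],cv2.minAreaRect(P[:,:2].astype(np.float32)),np.percentile(P[:,2],[5,50,95]))
hsv=cv2.cvtColor(d['image'],cv2.COLOR_RGB2HSV)
w=((hsv[:,:,1]<70)&(hsv[:,:,2]>130)&(np.nan_to_num(W[:,:,2])>20)&(W[:,:,0]<520)).astype(np.uint8)
w[230:,:170]=0; w[240:,345:]=0
n,l,st,ce=cv2.connectedComponentsWithStats(w)
for k in range(1,n):
    if st[k,4]>60:
        P=W[l==k];print(ce[k].round(),st[k,4],np.median(P,0).round(1),P.max(0).round(1),P.min(0).round(1))
E
```

```text
tray [  326    38   126   255 14667] ((605.6689453125, -169.70809936523438), (349.5624084472656, 86.09506225585938), 83.3026351928711) [ 6.88610574  8.41685599 14.57291482]
[268. 224.] 1035 [ 452.5 -214.1   49. ] [ 478.4 -190.2   53. ] [ 422.1 -244.1   20.1]
[251. 287.] 1040 [ 430.7 -308.8   47.7] [ 456.1 -287.8   52.2] [ 401.  -342.5   20. ]
```

View pics/c15.png

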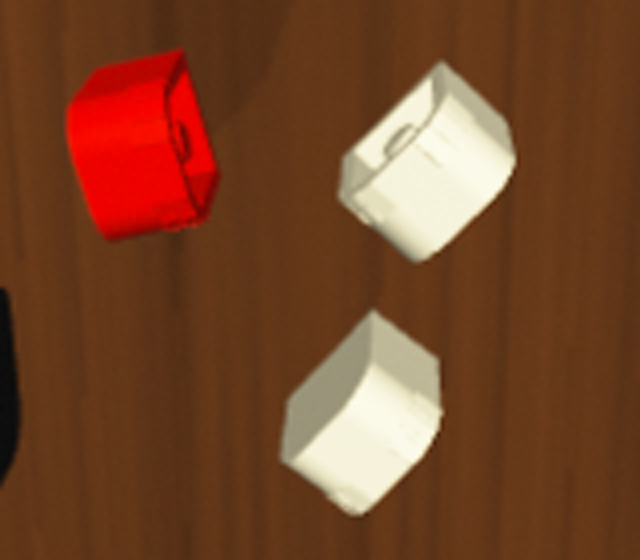

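```bash
cat >> h.py <<'E'
def foot(d,c,r=45,zmin=12,zmax=60,W=None):
    W=cloud(d) if W is None else W
    hsv=cv2.cvtColor(d['image'],cv2.COLOR_RGB2HSV); m=(hsv[:,:,1]<80)
    P=W[m&(np.hypot(W[:,:,0]-c[0],W[:,:,1]-c[1])<r)&(W[:,:,2]>zmin)&(W[:,:,2]<zmax)]
    return P
E
python3 - <<'E'
from h import *
d=load('wrist')
for nm,c in dict(A=(450,-216),B=(429,-313)).items():
    P=foot(d,c); print(nm,len(P),cv2.minAreaRect(P[:,:2].astype(np.float32)), P[:,2].max())
    t=P[P[:,2]>46];print('  top',cv2.minAreaRect(t[:,:2].astype(np.float32)))
W=cloud(d)
# face planes
c,n,N,s=plane(W[268:290,236:246].reshape(-1,3));print('B closed',c.round(1),n.round(3),N,s, np.degrees(np.arctan2(n[1],n[0])))
c,n,N,s=plane(W[205:219,268:278].reshape(-1,3));print('A',c.round(1),n.round(3),N)
E
```

```text
A 1091 ((450.63629150390625, -218.718017578125), (49.79283142089844, 31.973979949951172), 46.42619705200195) 53.01085528380935
  top ((450.4376525878906, -218.887451171875), (40.9926643371582, 31.879776000976562), 46.764671325683594)
B 1146 ((428.752197265625, -316.54766845703125), (50.51068115234375, 32.6582145690918), 50.802886962890625) 52.16914856755869
  top ((428.6842956542969, -316.62628173828125), (40.759178161621094, 32.636627197265625), 50.857261657714844)
B closed [ 415.2 -308.7   25.2] [ 0.771 -0.637 -0.004] 175 0.19711500738808924 -39.55466056851132
A [ 457.9 -198.8   44.9] [0.551 0.561 0.618] 110
```

Two blocks, with A and B as follows:
- A, centre (450.5, -218.8), px (268,222): its hollow faces up-left, towards (-0.73, 0.69).
- B, centre (428.7, -316.6), px (251,286): its closed face is up-left, so its hollow faces (0.77, -0.64).

Both are white, so both are meant. The red block (195,217) and the pink one (291,147) are look-alikes. The plan is to grip each block upright across its flat sides, lift it, tilt it about 50° and release it so it rolls onto its hollow face. I'll then regrip it from above for the pocket, starting with A.

```bash
python3 - <<'E'
from h import *
to([450.5,-218.8,300],[np.pi,0,2.382])
E
```

```text
at [ 438.5 -139.3  450.2] rpy [-3.129  0.005  1.574] | total cm [-7.88  1.37 15.04] deg [ -0.81  -0.05 -46.31] | n 6 per row [-1.31  0.23  2.51] [-0.14 -0.01 -7.72]
```

Request:
play_rows(commands=[[-1,[-3.5,0.6,0],[-0.4,0,0]],[-1,[-3.5,0.6,0],[-0.4,0,0]],[-0.5,[0,0,2.5],[0,0,-7.8]],[-0.5,[0,0,2.5],[0,0,-7.8]],[-0.5,[0,0,2.5],[0,0,-7.8]],[-0.5,[0,0,2.5],[0,0,-7.8]],[-0.5,[0,0,2.5],[0,0,-7.8]],[-0.5,[0,0,2],[0,0,-7.3]],[-0.5,[0,0,0],[0,0,0]],[-0.5,[0,0,0],[0,0,0]]])

```text
t: 20.35
eef_pos: [463.8, -227.8, 292.0]
orientation: [-3.137, -0.005, 2.396]
force: [-0.6, 0.2, -0.2]
gripper_width: 0.748
```

```bash
python3 - <<'E'
from h import *
print(manip.state()['q'].round(3),manip.state()['gripper_width'])
to([450.5,-218.8,190],[np.pi,0,2.382])
d=snap('wrist','w16.png')
P=foot(d,(450,-216)); print(len(P),cv2.minAreaRect(P[:,:2].astype(np.float32)), P[:,2].max())
E
```

```text
[-0.456  0.138 -0.274  1.165 -0.003  0.29 ] 0.7477208746778098
at [ 463.8 -227.8  292. ] rpy [-3.137 -0.005  2.396] | total cm [ 1.54 -0.2  10.21] deg [-0.27 -0.28  0.8 ] | n 3 per row [ 0.51 -0.07  3.4 ] [-0.09 -0.09  0.27]
3197 ((450.3427429199219, -219.12823486328125), (50.595733642578125, 32.547237396240234), 46.570926666259766) 52.682309511767045
```

View pics/w16.png

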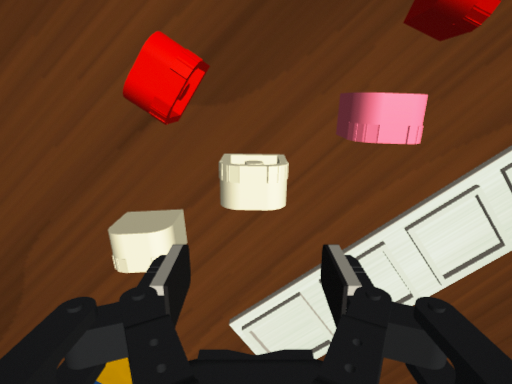

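Request:
play_rows(commands=[[-0.45,[1.5,-0.2,2],[-0.3,-0.3,0.8]],[-0.45,[0,0,2.5],[0,0,0]],[-0.45,[0,0,2],[0,0,0]],[-0.45,[0,0,0],[0,0,0]]])

```text
t: 20.8
eef_pos: [454.9, -220.9, 230.9]
orientation: [3.138, 0.009, 2.373]
force: [0.1, -0.1, -0.4]
gripper_width: 0.727
```

```bash
python3 - <<'E'
from h import *
to([450.5,-219,190],[np.pi,0,2.382])
E
```

```text
at [ 454.9 -220.9  230.9] rpy [3.138 0.009 2.373] | total cm [ 0.49 -0.19  4.09] deg [ 0.21  0.55 -0.54] | n 1 per row [ 0.49 -0.19  4.09] [ 0.21  0.55 -0.54]
```

Request:
play_rows(commands=[[-0.45,[0.5,-0.2,1.5],[0.2,0.5,-0.5]],[-0.45,[0,0,1.5],[0,0,0]],[-0.45,[0,0,0.9],[0,0,0]],[-0.45,[0,0,0],[0,0,0]]])

```text
t: 21.2
eef_pos: [452.0, -219.9, 194.2]
orientation: [3.14, 0.006, 2.379]
force: [0.3, 0.4, -1.1]
gripper_width: 0.727
```

```bash
python3 - <<'E'
from h import *
to([450.5,-219,190],[np.pi,0,2.382])
E
```

```text
at [ 452.  -219.9  194.2] rpy [3.14  0.006 2.379] | total cm [ 0.17 -0.03  0.41] deg [ 0.1   0.33 -0.15] | n 1 per row [ 0.17 -0.03  0.41] [ 0.1   0.33 -0.15]
```

Request:
play_rows(commands=[[-0.45,[0.1,0,0.2],[0,0,0]],[1,[0,0,0],[0,0,0]],[1,[0,0,0],[0,0,0]],[1,[0,0,0],[0,0,0]],[1,[0,0,0],[0,0,0]],[1,[0,0,-1.5],[0,0,0]],[1,[0,0,-2.5],[0,0,0]],[1,[0,0,-2.5],[0,0,0]],[1,[0,0,-2.5],[0,0,0]],[1,[0,0,0],[0,0,0]]], squeeze=40)

```text
t: 22.2
eef_pos: [450.6, -218.9, 286.5]
orientation: [3.14, 0.006, 2.379]
force: [-0.5, 0.4, -0.8]
gripper_width: 0.575
```

```bash
python3 - <<'E'
from h import *
d=snap('wrist','w17.png'); C=toolcloud(d)
print(manip.state()['q'].round(3))
hsv=cv2.cvtColor(d['image'],cv2.COLOR_RGB2HSV)
P=C[(hsv[:,:,1]<80)&(abs(C[:,:,0])<40)&(abs(C[:,:,1])<24)&(C[:,:,2]>120)&(C[:,:,2]<200)];print(len(P),P.min(0),P.max(0))
E
```

```text
[-0.452  0.106 -0.326  1.135 -0.     0.31 ]
11336 [-14.64441706 -23.99930957 131.48941946] [ 18.95020079  23.99900532 194.26669267]
```

View pics/w17.png

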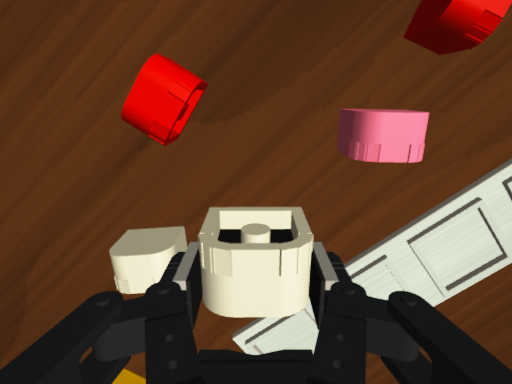

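```bash
python3 - <<'E'
from h import *
d=load('top');W=cloud(d)
P=W[170:245,355:470].reshape(-1,3);P=P[(P[:,2]>60)&(P[:,2]<185)];print(cv2.boxPoints(cv2.minAreaRect(P[:,:2].astype(np.float32))).round(), P[:,2].max())
P=W[285:350,400:520].reshape(-1,3);P=P[(P[:,2]>15)];print(cv2.boxPoints(cv2.minAreaRect(P[:,:2].astype(np.float32))).round())
P=W[155:215,205:345].reshape(-1,3);P=P[(P[:,2]>11)];print(cv2.minAreaRect(P[:,:2].astype(np.float32)))
E
```

```text
[[ 461. -450.]
 [ 494. -609.]
 [ 593. -589.]
 [ 560. -429.]] 184.85025678695501
[[ 199. -728.]
 [ 292. -742.]
 [ 321. -547.]
 [ 228. -533.]]
((604.4443969726562, -166.66395568847656), (345.7938232421875, 84.3525390625), 83.17938232421875)
```

```bash
cat >> h.py <<'E'
def tiltpose(S,psi,th,zg):
    M=R.from_euler('xyz',[np.pi,0,psi])*R.from_euler('y',th,degrees=True)
    z=M.apply([0,0,1]); return np.array([S[0],S[1],zg])-G*z, M.as_euler('xyz')
E
python3 - <<'E'
from h import *
for zg in (120,35):
    p,o=tiltpose((350,-420),2.266,-52,zg); print(p.round(1),o.round(3)); to(p,o)
E
```

```text
[ 271.9 -326.4  215.2] [3.142 0.908 2.266]
at [ 450.2 -218.7  284.8] rpy [3.141 0.004 2.379] | total cm [  5.48 -20.11   6.92] deg [  2.99 -51.74   5.99] | n 7 per row [ 0.78 -2.87  0.99] [ 0.43 -7.39  0.86]
[ 271.9 -326.4  130.2] [3.142 0.908 2.266]
at [ 450.2 -218.7  284.8] rpy [3.141 0.004 2.379] | total cm [  5.51 -20.12  15.42] deg [  2.99 -51.74   5.99] | n 7 per row [ 0.79 -2.87  2.2 ] [ 0.43 -7.39  0.86]
```

Request:
play_rows(commands=[[1,[1,-4,0],[0,0,0]],[1,[1,-4,0],[0,0,0]],[1,[1,-4,0],[0,0,0]],[1,[1,-4,0],[0,0,0]],[1,[1,-3,0],[0,-3,1]],[1,[0,0,0],[0,-8,1]],[1,[0,0,0],[0,-8,1]],[1,[0,0,0],[0,-8,1]],[1,[0,0,0],[0,-8,1]],[1,[0,0,0],[0,-8,0]]])

```text
t: 23.25
eef_pos: [275.0, -323.7, 271.7]
orientation: [3.107, 0.761, 2.269]
force: [-0.1, 0.1, -1.1]
gripper_width: 0.573
```

```bash
python3 - <<'E'
from h import *
print(manip.state()['q'].round(3))
for zg in (120,35):
    p,o=tiltpose((350,-420),2.266,-52,zg); to(p,o)
E
```

```text
[-0.878 -0.357 -0.921  0.246  0.038 -0.004]
at [ 275.  -323.7  271.7] rpy [3.107 0.761 2.269] | total cm [ 3.89 -0.55  4.07] deg [ 2.13 -8.41 -0.02] | n 2 per row [ 1.94 -0.28  2.04] [ 1.06 -4.2  -0.01]
at [ 275.  -323.7  271.7] rpy [3.107 0.761 2.269] | total cm [ 9.75 -0.77 10.23] deg [ 2.13 -8.41 -0.02] | n 4 per row [ 2.44 -0.19  2.56] [ 0.53 -2.1  -0.01]
```

Request:
play_rows(commands=[[1,[0,0,0],[1,-8.4,0]],[1,[2,-0.3,2],[0,0,0]],[1,[2.5,0,2],[0,0,0]],[1,[2.5,0,2],[0,0,0]],[1,[0,0,0],[0,0,0]]])

```text
t: 23.75
eef_pos: [272.0, -323.2, 171.7]
orientation: [3.12, 0.912, 2.262]
force: [-0.8, 1.6, -0.6]
gripper_width: 0.58
```

```bash
python3 - <<'E'
from h import *
print(manip.state()['q'].round(3))
for zg in (60,35):
    p,o=tiltpose((350,-420),2.266,-52,zg); to(p,o)
snap('side','s7.png')
cv2.imwrite('pics/c7.png',cv2.resize(cv2.imread('pics/s7.png')[80:270,220:420],None,fx=3,fy=3))
E
```

```text
[-0.877 -0.216 -1.18  -0.305  0.02   0.002]
at [ 272.  -323.2  171.7] rpy [3.12  0.912 2.262] | total cm [ 1.15 -0.23  1.19] deg [ 1.07  0.25 -0.14] | n 1 per row [ 1.15 -0.23  1.19] [ 1.07  0.25 -0.14]
at [ 272.  -323.2  171.7] rpy [3.12  0.912 2.262] | total cm [ 3.13 -0.27  2.72] deg [ 1.07  0.25 -0.14] | n 1 per row [ 3.13 -0.27  2.72] [ 1.07  0.25 -0.14]
```

View pics/c7.png

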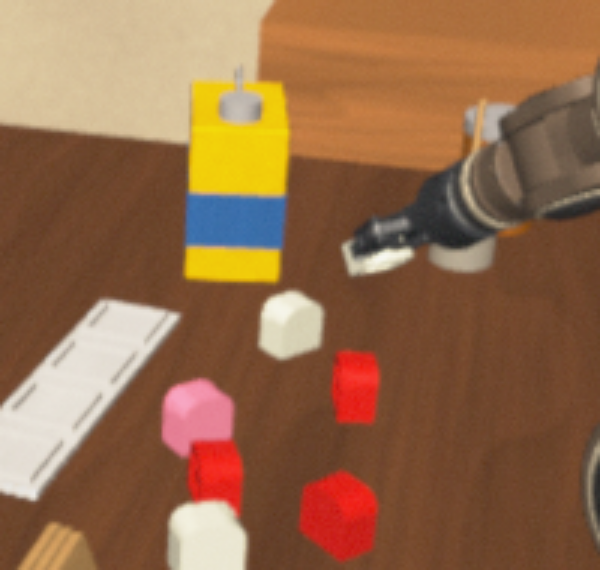

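```bash
python3 - <<'E'
from h import *
for zg in (73,50,35):
    p,o=tiltpose((375,-447),2.266,-52,zg); print(p.round(1));to(p,o)
E
```

```text
[ 296.9 -353.4  168.2]
at [ 272.7 -324.1  173.9] rpy [3.12  0.915 2.262] | total cm [-1.87 -0.08  3.35] deg [ 1.07  0.42 -0.14] | n 1 per row [-1.87 -0.08  3.35] [ 1.07  0.42 -0.14]
[ 296.9 -353.4  145.2]
at [ 272.7 -324.1  173.9] rpy [3.12  0.915 2.262] | total cm [-0.05 -0.11  4.76] deg [ 1.07  0.42 -0.14] | n 2 per row [-0.02 -0.05  2.38] [ 0.53  0.21 -0.07]
[ 296.9 -353.4  130.2]
at [ 272.7 -324.1  173.9] rpy [3.12  0.915 2.262] | total cm [ 1.14 -0.13  5.67] deg [ 1.07  0.42 -0.14] | n 2 per row [ 0.57 -0.06  2.84] [ 0.53  0.21 -0.07]
```

Request:
play_rows(commands=[[1,[0,0,2.2],[0.5,0.2,0]],[1,[0,0,2.2],[0.5,0.2,0]],[1,[0,0,0.3],[0,0,0]],[1,[0,0,0],[0,0,0]]])

```text
t: 24.2
eef_pos: [299.2, -354.8, 149.8]
orientation: [3.138, 0.914, 2.262]
force: [-0.4, -0.3, -1.0]
gripper_width: 0.575
```

```bash
python3 - <<'E'
from h import *
print(manip.state()['q'].round(3))
for zg in (45,35):
    p,o=tiltpose((375,-447),2.266,-52,zg); print(p.round(1));to(p,o)
E
```

```text
[-0.869 -0.066 -1.14  -0.417 -0.004  0.006]
[ 296.9 -353.4  140.2]
at [ 299.2 -354.8  149.8] rpy [3.138 0.914 2.262] | total cm [ 0.91 -0.08  0.38] deg [ 0.05  0.37 -0.14] | n 1 per row [ 0.91 -0.08  0.38] [ 0.05  0.37 -0.14]
[ 296.9 -353.4  130.2]
at [ 299.2 -354.8  149.8] rpy [3.138 0.914 2.262] | total cm [ 1.7  -0.09  0.99] deg [ 0.05  0.37 -0.14] | n 1 per row [ 1.7  -0.09  0.99] [ 0.05  0.37 -0.14]
```

Request:
play_rows(commands=[[1,[0.8,0,0.6],[0,0,0]],[1,[0.6,0,0.5],[0,0,0]],[1,[0,0,0],[0,0,0]]])

```text
t: 24.5
eef_pos: [299.7, -355.4, 135.5]
orientation: [3.137, 0.92, 2.262]
force: [0.3, -0.8, 0.4]
gripper_width: 0.577
```

```bash
python3 - <<'E'
from h import *
print(manip.state()['q'].round(3))
p,o=tiltpose((375,-447),2.266,-52,35); to(p,o)
E
```

```text
[-0.869 -0.024 -1.158 -0.483 -0.004  0.006]
at [ 299.7 -355.4  135.5] rpy [3.137 0.92  2.262] | total cm [ 0.62 -0.09  0.05] deg [ 0.07  0.7  -0.14] | n 1 per row [ 0.62 -0.09  0.05] [ 0.07  0.7  -0.14]
```

Request:
play_rows(commands=[[1,[0.35,0,0.25],[0,0,0]],[1,[0.15,0,0.1],[0,0,0]],[1,[0,0,0],[0,0,0]]])

```text
t: 24.8
eef_pos: [299.9, -355.7, 131.5]
orientation: [3.137, 0.925, 2.262]
force: [-0.5, 0.1, -1.1]
gripper_width: 0.576
```

Request:
play_rows(commands=[[-0.4,[0,0,0],[0,0,0]],[-0.4,[0,0,0],[0,0,0]],[-0.5,[0,0,0],[0,0,0]],[-0.5,[0,0,0],[0,0,0]],[-0.5,[0,0,0],[0,0,0]],[-0.5,[0,0,0],[0,0,0]]])

```text
t: 25.4
eef_pos: [299.9, -355.7, 131.6]
orientation: [3.137, 0.924, 2.262]
force: [0.3, -0.9, 0.3]
gripper_width: 0.75
```

```bash
python3 - <<'E'
from h import *
print(manip.state()['q'].round(3))
snap('side','s8.png');snap('wrist','w18.png')
a=cv2.resize(cv2.imread('pics/s8.png')[80:270,250:450],(404,384));cv2.imwrite('pics/m18.png',cv2.resize(np.hstack([cv2.imread('pics/w18.png'),a]),(800,335)))
E
```

```text
[-0.869 -0.012 -1.165 -0.506 -0.004  0.006]
```

View pics/m18.png

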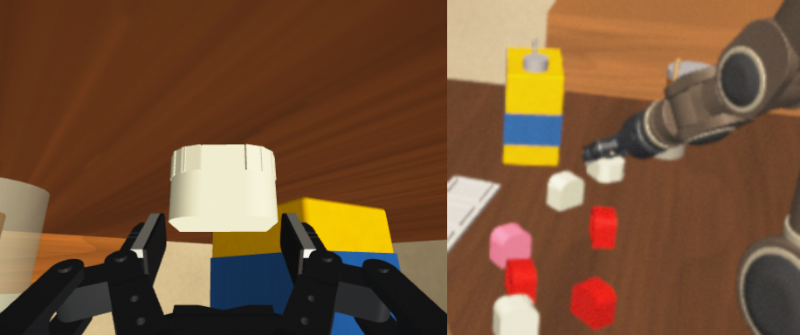

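Request:
play_rows(commands=[[-0.8,[-1.6,0,-1.2],[0,0,0]],[-0.8,[-2.4,0,-1.8],[0,0,0]],[-0.8,[-2.4,0,-1.8],[0,0,0]],[-0.8,[-2.4,0,-1.8],[0,4,0]],[-0.8,[-2,0,-1.4],[0,8,0]],[-0.8,[-1,0,-1],[0,8.5,0]],[-0.8,[0,0,-1],[0,8.5,0]],[-0.8,[0,0,0],[0,8.5,0]],[-0.8,[0,0,0],[0,8.5,0]],[-0.8,[0,0,0],[0,7.5,0]]])

```text
t: 26.5
eef_pos: [295.8, -351.5, 289.8]
orientation: [3.139, -0.004, 2.266]
force: [-0.3, -0.3, -1.4]
gripper_width: 0.896
```

```bash
python3 - <<'E'
from h import *
print(manip.state()['q'].round(3))
d=snap('wrist','w19.png')
to([375,-447,300],[np.pi,0,2.266])
E
```

```text
[-0.872  0.031 -0.396  1.147  0.003  0.004]
at [ 296.  -351.8  288.8] rpy [ 3.139 -0.014  2.266] | total cm [-12.35  -0.03  -1.29] deg [ 0.16 -0.78 -0.03] | n 3 per row [-4.12 -0.01 -0.43] [ 0.05 -0.26 -0.01]
```

View pics/w19.png

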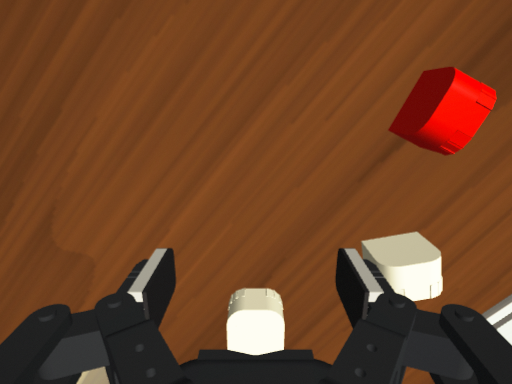

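```bash
python3 - <<'E'
from h import *
d=load('wrist');W=cloud(d)
m=np.zeros(W.shape[:2],bool);m[270:350,215:300]=1
P=W[m&(W[:,:,2]>26)&(W[:,:,2]<40)];print(len(P),P[:,2].mean(),cv2.minAreaRect(P[:,:2].astype(np.float32)),cv2.boxPoints(cv2.minAreaRect(P[:,:2].astype(np.float32))).round(1).tolist())
E
```

```text
2371 31.792238559471315 ((371.70233154296875, -440.86181640625), (50.017906188964844, 43.0328254699707), 39.86687088012695) [[338.70001220703125, -440.3999938964844], [366.29998779296875, -473.3999938964844], [404.70001220703125, -441.29998779296875], [377.1000061035156, -408.29998779296875]]
```

```bash
python3 - <<'E'
from h import *
to([376.5,-446.6,260],[np.pi,0,2.267])
E
```

```text
at [ 296.  -351.8  288.8] rpy [ 3.139 -0.014  2.266] | total cm [-12.47   0.1    2.71] deg [ 0.16 -0.78 -0.08] | n 3 per row [-4.16  0.03  0.9 ] [ 0.05 -0.26 -0.03]
```

Request:
play_rows(commands=[[-0.6,[-4,0,0],[0,-0.5,0]],[-0.6,[-4,0,0.5],[0,0,0]],[-0.6,[-3.6,0,1],[0,0,0]],[-0.6,[0,0,0],[0,0,0]],[-0.6,[0,0,0],[0,0,0]]])

```text
t: 27.05
eef_pos: [373.4, -444.6, 268.9]
orientation: [3.139, 0.002, 2.266]
force: [0.4, 0.3, -0.1]
gripper_width: 0.799
```

```bash
python3 - <<'E'
from h import *
to([376.5,-446.6,182],[np.pi,0,2.267])
d=snap('wrist','w20.png')
E
```

```text
at [ 373.4 -444.6  268.9] rpy [3.139e+00 2.000e-03 2.266e+00] | total cm [-0.34  0.08  8.69] deg [ 0.16  0.09 -0.09] | n 2 per row [-0.17  0.04  4.35] [ 0.08  0.04 -0.04]
```

View pics/w20.png

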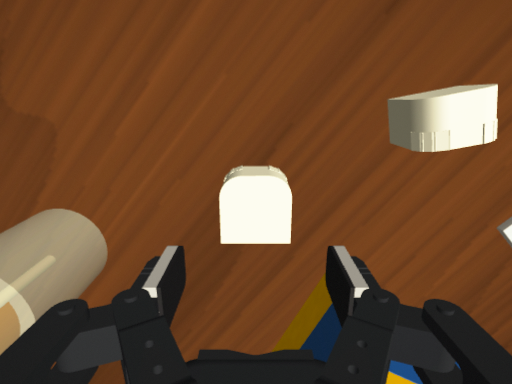

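Request:
play_rows(commands=[[-0.5,[-0.3,0.1,2.2],[0,0,0]],[-0.5,[0,0,2.2],[0,0,0]],[-0.5,[0,0,2],[0,0,0]],[-0.5,[0,0,1],[0,0,0]],[-0.5,[0,0,0],[0,0,0]]])

```text
t: 27.6
eef_pos: [373.6, -442.8, 196.9]
orientation: [3.139, 0.01, 2.266]
force: [-0.0, -0.2, 0.4]
gripper_width: 0.745
```

```bash
python3 - <<'E'
from h import *
to([376.5,-446.6,182],[np.pi,0,2.267])
E
```

```text
at [ 373.6 -442.8  196.9] rpy [3.139 0.01  2.266] | total cm [-0.46 -0.03  1.5 ] deg [ 0.16  0.6  -0.08] | n 1 per row [-0.46 -0.03  1.5 ] [ 0.16  0.6  -0.08]
```

Request:
play_rows(commands=[[-0.5,[-0.4,0,1],[0,0.5,0]],[-0.5,[0,0,0.5],[0,0,0]],[1,[0,0,0],[0,0,0]],[1,[0,0,0],[0,0,0]],[1,[0,0,0],[0,0,0]],[1,[0,0,0],[0,0,0]],[1,[0,0,0],[0,0,0]]])

```text
t: 28.3
eef_pos: [376.9, -446.7, 184.8]
orientation: [3.139, 0.007, 2.265]
force: [-0.2, 0.5, -1.3]
gripper_width: 0.576
```

Request:
play_rows(commands=[[1,[0,0,-2],[0,0,0]],[1,[0,0,-3],[0,0,0]],[1,[0,0,-3],[0,0,0]],[1,[0,0,-3],[0,0,0]],[1,[0,0,0],[0,0,0]]])

```text
t: 28.8
eef_pos: [375.7, -445.8, 297.1]
orientation: [3.139, 0.003, 2.266]
force: [0.8, -0.1, -0.4]
gripper_width: 0.575
```

```bash
python3 - <<'E'
from h import *
print(manip.state()['q'].round(3),manip.state()['gripper_width'])
d=snap('wrist','w21.png')
C=toolcloud(d);hsv=cv2.cvtColor(d['image'],cv2.COLOR_RGB2HSV)
P=C[(hsv[:,:,1]<60)&(hsv[:,:,2]>120)&(abs(C[:,:,0])<40)&(abs(C[:,:,1])<22)&(C[:,:,2]>130)&(C[:,:,2]<200)];print(len(P),P.min(0),P.max(0),np.percentile(P[:,2],[10,50,90]))
E
```

```text
[-0.871  0.253 -0.121  1.194  0.003  0.005] 0.5754654034426112
11806 [-22.3663415  -21.99981193 149.67777813] [ 29.46277267  21.99615976 184.52538563] [151.26552831 152.05505681 161.72091329]
```

View pics/w21.png

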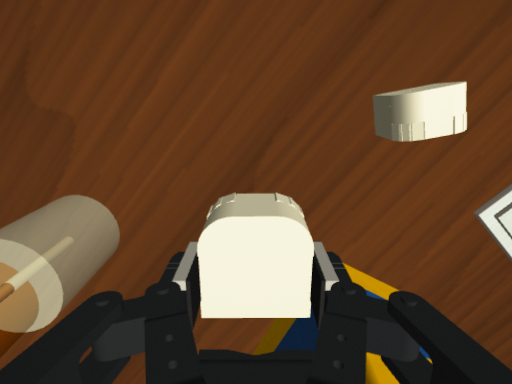

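```bash
python3 - <<'E'
from h import *
to([580,-290,400],[np.pi,0,1.452])
E
```

```text
at [ 375.4 -445.5  295. ] rpy [3.139 0.    2.265] | total cm [ -1.16  25.7  -10.43] deg [ 0.15 -0.06 46.61] | n 7 per row [-0.17  3.67 -1.49] [ 0.02 -0.01  6.66]
```

Request:
play_rows(commands=[[1,[0,0,-4],[0,0,0]],[1,[0,0,-4],[0,0,0]],[1,[-0.2,3.5,-2.5],[0,0,0]],[1,[-0.2,4.2,0],[0,0,0]],[1,[-0.2,4.2,0],[0,0,0]],[1,[-0.2,4.2,0],[0,0,0]],[1,[-0.2,4.2,0],[0,0,0]],[1,[0,4,0],[0,0,4]],[1,[0,0,0],[0,0,8]],[1,[0,0,0],[0,0,8]]])

```text
t: 29.85
eef_pos: [575.4, -292.2, 388.7]
orientation: [-3.134, -0.017, 1.902]
force: [-0.1, -0.6, -0.7]
gripper_width: 0.573
```

Request:
play_rows(commands=[[1,[0,0,0],[0,0,8.5]],[1,[0,0,0],[0,0,8.5]],[1,[0,0,0],[0,0,8.5]],[1,[0,0,0],[0,0,0]],[1,[0,0,0],[0,0,0]]])

```text
t: 30.35
eef_pos: [576.7, -290.7, 379.5]
orientation: [-3.116, -0.017, 1.452]
force: [0.1, 1.0, -1.0]
gripper_width: 0.577
```

```bash
python3 - <<'E'
from h import *
print(manip.state()['q'].round(3),manip.state()['gripper_width'])
d=snap('wrist','w22.png')
to([580,-290,400],[np.pi,0,1.452])
E
```

```text
[-0.468  0.377  0.229  1.452  0.007  1.221] 0.5770945422150937
at [ 576.6 -290.8  379.4] rpy [-3.116 -0.017  1.451] | total cm [ 0.15  0.27 -2.06] deg [-1.49 -0.96 -0.02] | n 1 per row [ 0.15  0.27 -2.06] [-1.49 -0.96 -0.02]
```

View pics/w22.png

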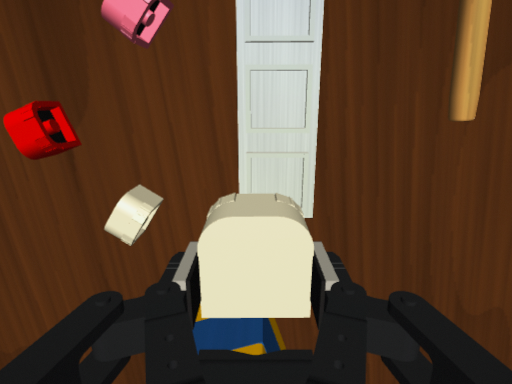

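```bash
python3 - <<'E'
from h import *
d=load('wrist');W=cloud(d);hsv=cv2.cvtColor(d['image'],cv2.COLOR_RGB2HSV)
m=np.zeros(W.shape[:2],bool);m[0:225,225:335]=1;m[190:225,200:310]=0
t=m&(hsv[:,:,1]<60)&(W[:,:,2]<25)&(hsv[:,:,2]>90)
P=W[t]
Y=np.array([.118,.993]);X=np.array([.993,-.118]);O=np.array([605,-169.])
# refine yaw: left and right edges per row
L=[];Rr=[]
for v in range(5,190,4):
    us=np.where(t[v])[0]
    if len(us)>40: L.append(ray(d,us[0]-.5,v,14)[:2]);Rr.append(ray(d,us[-1]+.5,v,14)[:2])
for E in (L,Rr):
    vx,vy,x0,y0=cv2.fitLine(np.float32(E),cv2.DIST_HUBER,0,.01,.01).ravel(); a=np.degrees(np.arctan2(vy,vx))%180; print('edge angle',a,(x0,y0),'x at y=-200', x0+(-200-y0)*vx/vy)
rel=(P[:,:2]-O)@np.stack([X,Y],1); print('tray end',rel.min(0),rel.max(0))
# height profile along the row through the middle strip |x|<20
for lo in np.arange(-176,20,4):
    s=(abs(rel[:,0])<20)&(rel[:,1]>=lo)&(rel[:,1]<lo+4)
    if s.sum()>5: print(lo,s.sum(),np.median(P[s,2]).round(1),end=' | ')
E
```

```text
edge angle 83.168015 (np.float32(558.3754), np.float32(-208.50781)) x at y=-200 559.3947
edge angle 83.22282 (np.float32(641.19366), np.float32(-218.41496)) x at y=-200 643.3821
tray end [ -42.8472524  -174.24142412] [42.87894486 47.01632838]
-144 47 8.0 | -140 133 8.3 | -136 115 8.1 | -132 137 8.3 | -128 115 8.2 | -124 136 8.1 | -120 123 8.0 | -116 135 8.3 | -112 142 8.3 | -108 86 8.3 | -104 144 14.3 | -100 181 8.4 | -96 113 8.0 | -92 149 8.1 | -88 150 8.1 | -84 142 8.2 | -80 124 13.6 | -76 152 13.8 | -72 150 8.2 | -68 152 8.2 | -64 152 8.1 | -60 152 8.1 | -56 155 8.2 | -52 155 8.2 | -48 155 8.1 | -44 155 8.1 | -40 156 8.1 | -36 156 8.2 | -32 158 8.1 | -28 159 8.3 | -24 162 8.1 | -20 195 8.3 | -16 188 14.2 | -12 136 8.3 | -8 163 8.3 | -4 191 8.1 | 0 162 8.2 | 4 181 8.2 | 8 222 13.1 | 12 141 14.1 | 16 181 8.2 |
```

```bash
python3 - <<'E'
from h import *
to([589.1,-302.9,235],[np.pi,0,1.452])
E
```

```text
at [ 576.6 -290.8  379.4] rpy [-3.116 -0.017  1.451] | total cm [-1.3   1.76 14.38] deg [-1.49 -0.96 -0.02] | n 4 per row [-0.32  0.44  3.6 ] [-0.37 -0.24 -0.  ]
```

Request:
play_rows(commands=[[1,[-1.1,1.4,2],[-1.5,-1,0]],[1,[0,0,3.5],[0,0,0]],[1,[0,0,3.5],[0,0,0]],[1,[0,0,3],[0,0,0]],[1,[0,0,1],[0,0,0]],[1,[0,0,0],[0,0,0]]])

```text
t: 31.0
eef_pos: [589.2, -304.0, 245.0]
orientation: [3.138, 0.002, 1.465]
force: [-0.5, -0.6, -0.4]
gripper_width: 0.576
```

```bash
python3 - <<'E'
from h import *
to([589.1,-302.9,193],[np.pi,0,1.452])
E
```

```text
at [ 589.2 -304.   245. ] rpy [3.138e+00 2.000e-03 1.465e+00] | total cm [ 0.12 -0.04  5.2 ] deg [0.19 0.13 0.74] | n 2 per row [ 0.06 -0.02  2.6 ] [0.1  0.07 0.37]
```

Request:
play_rows(commands=[[1,[0.1,0,1.5],[0.2,0.1,0.7]],[1,[0,0,1.5],[0,0,0]],[1,[0,0,0.6],[0,0,0]],[1,[0,0,0],[0,0,0]]])

```text
t: 31.4
eef_pos: [590.6, -303.7, 210.1]
orientation: [3.137, 0.002, 1.453]
force: [-0.4, 0.7, -1.0]
gripper_width: 0.573
```

```bash
python3 - <<'E'
from h import *
to([589.1,-302.9,193],[np.pi,0,1.452])
E
```

```text
at [ 590.6 -303.7  210.1] rpy [3.137e+00 2.000e-03 1.453e+00] | total cm [ 0.06 -0.17  1.71] deg [0.27 0.13 0.07] | n 1 per row [ 0.06 -0.17  1.71] [0.27 0.13 0.07]
```

Request:
play_rows(commands=[[1,[0.1,-0.2,0.2],[0.2,0.1,0]],[1,[0,0,0.7],[0,0,0]],[1,[0,0,0.5],[0,0,0]],[1,[0,0,0],[0,0,0]]])

```text
t: 31.8
eef_pos: [589.2, -302.6, 196.7]
orientation: [3.138, 0.001, 1.454]
force: [-0.1, 0.1, -1.1]
gripper_width: 0.575
```

```bash
python3 - <<'E'
from h import *
to([589.1,-302.9,193],[np.pi,0,1.452]); print(manip.state()['force'])
E
```

```text
at [ 589.2 -302.6  196.7] rpy [3.138e+00 1.000e-03 1.454e+00] | total cm [-0.03 -0.    0.37] deg [0.2  0.08 0.09] | n 1 per row [-0.03 -0.    0.37] [0.2  0.08 0.09]
[-0.06758292  0.05482049 -1.08966896]
```

Lower the last 3 mm, release, and retreat upward.

Request:
play_rows(commands=[[1,[0,0,0.35],[0,0,0]],[1,[0,0,0.1],[0,0,0]],[-0.3,[0,0,0],[0,0,0]],[-0.5,[0,0,0],[0,0,0]],[-0.5,[0,0,0],[0,0,0]],[-0.5,[0,0,-1.5],[0,0,0]],[-0.5,[0,0,-3],[0,0,0]],[-0.8,[0,0,-4],[0,0,0]],[-0.8,[0,0,-4],[0,0,0]],[-0.8,[0,0,0],[0,0,0]]])

```text
t: 32.8
eef_pos: [588.2, -302.1, 325.8]
orientation: [3.137, 0.002, 1.454]
force: [-0.2, -0.1, 1.5]
gripper_width: 0.9
```

```bash
python3 - <<'E'
from h import *
d=snap('wrist','w23.png'); snap('top','t23.png');print(manip.state()['q'].round(2))
E
```

```text
[-0.47  0.4   0.13  1.3  -0.    1.21]
```

View pics/w23.png

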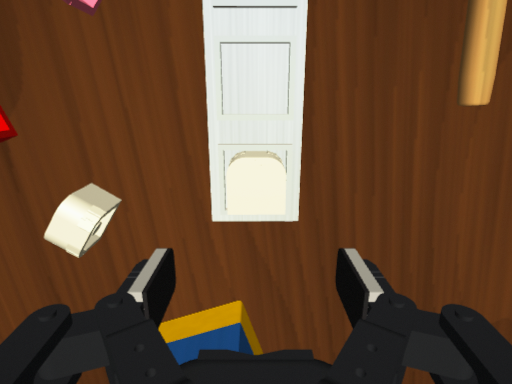

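```bash
python3 - <<'E'
from h import *
d=load('wrist');W=cloud(d)
P=W[145:220,220:295].reshape(-1,3);P=P[(P[:,2]>30)];c,n,N,s=plane(P[P[:,2]>37]);print('A top',c.round(1),n.round(3),N);
r=cv2.minAreaRect(P[P[:,2]>37][:,:2].astype(np.float32));print(r)
P=foot(d,(428,-316)); print('B',len(P),cv2.minAreaRect(P[:,:2].astype(np.float32)), P[:,2].max())
to([428.7,-316.6,330],[np.pi,0,2.454])
E
```

```text
A top [ 591.2 -299.7   40.2] [ 0.002 -0.001  1.   ] 2811
((591.1060180664062, -299.2998962402344), (50.38759994506836, 50.02528762817383), 83.37676239013672)
B 2849 ((429.8343505859375, -315.816162109375), (48.555267333984375, 32.67670440673828), 50.506744384765625) 52.0733368131514
at [ 587.7 -301.8  320.6] rpy [-3.14  -0.     1.454] | total cm [ -3.33 -15.62  -0.92] deg [-5.000e-02 -6.000e-02 -5.732e+01] | n 8 per row [-0.42 -1.95 -0.12] [-0.01 -0.01 -7.17]
```

Request:
play_rows(commands=[[-0.8,[-0.8,-4,0],[0,0,0]],[-0.8,[-0.8,-4,0],[0,0,0]],[-0.8,[-0.8,-4,0],[0,0,0]],[-0.8,[-0.8,-3.8,0],[0,0,-3]],[-0.8,[0,0,0],[0,0,-8.4]],[-0.8,[0,0,0],[0,0,-8.4]],[-0.8,[0,0,0],[0,0,-8.4]],[-0.6,[0,0,0],[0,0,-8.4]],[-0.6,[0,0,0],[0,0,-8.4]],[-0.6,[0,0,0],[0,0,-8.4]]])

```text
t: 33.9
eef_pos: [416.5, -312.3, 307.7]
orientation: [-3.138, -0.024, 2.413]
force: [0.3, -0.0, 0.5]
gripper_width: 0.796
```

Request:
play_rows(commands=[[-0.5,[0,0,2],[0,0,-4.5]],[-0.5,[0,0,2],[0,0,0]],[-0.5,[0,0,0],[0,0,0]]])

```text
t: 34.2
eef_pos: [414.5, -310.8, 263.9]
orientation: [-3.14, -0.028, 2.498]
force: [-0.7, 0.1, -0.2]
gripper_width: 0.751
```

```bash
python3 - <<'E'
from h import *
d=snap('wrist','w24.png');print(manip.state()['q'].round(2))
P=foot(d,(428,-316)); print('B',len(P),cv2.minAreaRect(P[:,:2].astype(np.float32)), P[:,2].max())
to([428.7,-316.6,190],[np.pi,0,2.454])
E
```

```text
[-0.64  0.16 -0.3   1.13 -0.    0.  ]
B 4509 ((428.51544189453125, -316.7580261230469), (50.884124755859375, 32.94361114501953), 49.695533752441406) 52.14210189166843
at [ 414.7 -311.1  265.2] rpy [-3.14  -0.027  2.498] | total cm [-1.65  0.41  7.48] deg [-0.1  -1.56  2.53] | n 2 per row [-0.83  0.2   3.74] [-0.05 -0.78  1.27]
```

View pics/w24.png

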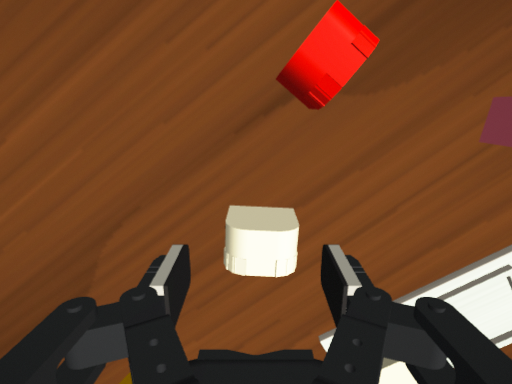

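Request:
play_rows(commands=[[-0.45,[-1.7,0.4,1],[0,-1.5,2.8]],[-0.45,[0,0,2],[0,0,0]],[-0.45,[0,0,1.5],[0,0,0]],[-0.45,[0,0,0],[0,0,0]]])

```text
t: 34.65
eef_pos: [431.4, -318.5, 221.2]
orientation: [-3.14, 0.002, 2.446]
force: [-0.7, -0.2, -0.5]
gripper_width: 0.724
```

```bash
python3 - <<'E'
from h import *
to([428.6,-316.6,190],[np.pi,0,2.447])
E
```

```text
at [ 431.4 -318.5  221.2] rpy [-3.140e+00  2.000e-03  2.446e+00] | total cm [ 0.34 -0.03  3.12] deg [-0.1   0.11 -0.05] | n 1 per row [ 0.34 -0.03  3.12] [-0.1   0.11 -0.05]
```

Request:
play_rows(commands=[[-0.45,[0.3,0,1.5],[0,0,0]],[-0.45,[0,0,1.2],[0,0,0]],[-0.45,[0,0,0.4],[0,0,0]],[-0.45,[0,0,0],[0,0,0]],[1,[0,0,0],[0,0,0]],[1,[0,0,0],[0,0,0]],[1,[0,0,0],[0,0,0]],[1,[0,0,0],[0,0,0]],[1,[0,0,0],[0,0,0]]])

```text
t: 35.55
eef_pos: [430.9, -318.1, 195.2]
orientation: [-3.14, 0.008, 2.446]
force: [0.3, -0.1, -0.8]
gripper_width: 0.577
```

Request:
play_rows(commands=[[1,[0,0,-1.5],[0,0,0]],[1,[0,0,-3],[0,0,0]],[1,[0,0,-3],[0,0,0]],[1,[0,0,-3],[0,0,0]],[1,[0,0,0],[0,0,0]]])

```text
t: 36.05
eef_pos: [429.7, -316.9, 302.4]
orientation: [-3.14, 0.004, 2.446]
force: [0.3, -0.0, 0.0]
gripper_width: 0.575
```

```bash
python3 - <<'E'
from h import *
d=snap('wrist','w25.png');print(manip.state()['q'].round(2),manip.state()['gripper_width'])
C=toolcloud(d);hsv=cv2.cvtColor(d['image'],cv2.COLOR_RGB2HSV)
P=C[(hsv[:,:,1]<60)&(hsv[:,:,2]>80)&(abs(C[:,:,0])<40)&(abs(C[:,:,1])<22)&(C[:,:,2]>125)&(C[:,:,2]<200)];print(len(P),P.min(0),P.max(0))
E
```

```text
[-0.64  0.16 -0.23  1.18 -0.    0.06] 0.5763931846500568
10573 [-14.18350273 -21.99011331 141.64857227] [ 19.47110937  21.99521386 192.80621938]
```

View pics/w25.png

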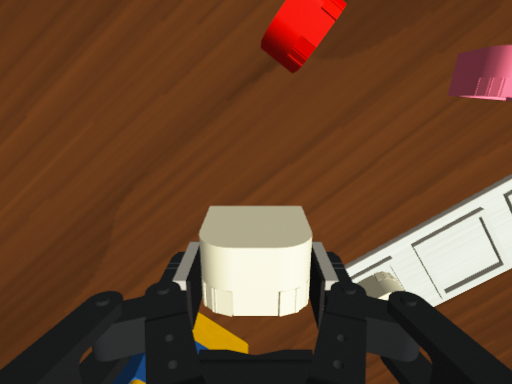

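```bash
python3 - <<'E'
from h import *
p,o=tiltpose((450,-290),1.0,52,130); print(p.round(1),o.round(3)); to(p,o)
p,o=tiltpose((450,-290),1.0,0,130); print(p.round(1),o.round(3)); to(p,o)
E
```

```text
[ 384.1 -392.6  225.2] [ 3.142 -0.908  1.   ]
at [ 429.3 -316.6  300.3] rpy [-3.140e+00  2.000e-03  2.446e+00] | total cm [-1.39 -8.71  7.53] deg [-37.42  42.53  76.66] | n 12 per row [-0.12 -0.73  0.63] [-3.12  3.54  6.39]
[ 450.  -290.   284.7] [3.142 0.    1.   ]
at [ 429.3 -316.6  300.3] rpy [-3.140e+00  2.000e-03  2.446e+00] | total cm [0.12 3.37 1.56] deg [-2.000e-02  1.500e-01  8.283e+01] | n 11 per row [0.01 0.31 0.14] [-0.    0.01  7.53]
```

Request:
play_rows(commands=[[1,[0,0,0],[0,0,8.3]],[1,[0,0,0],[0,0,8.3]],[1,[0,0,0],[0,0,8.3]],[1,[0,0,0],[0,0,8.3]],[1,[0,0,0],[0,0,8.3]],[1,[0,0,0],[0,0,8.3]],[1,[0,0,0],[0,0,8.3]],[1,[0,0,0],[0,0,8.3]],[1,[0,0,0],[0,0,8.3]],[1,[0,0,0],[0,0,8.3]]])

```text
t: 37.1
eef_pos: [426.3, -314.4, 286.5]
orientation: [-3.124, 0.002, 0.947]
force: [0.1, 0.1, 0.1]
gripper_width: 0.57
```

```bash
python3 - <<'E'
from h import *
to([384,-392.6,270],[np.pi,0,1.0])
E
```

```text
at [ 426.3 -314.4  286.5] rpy [-3.124e+00  2.000e-03  9.470e-01] | total cm [-8.81  1.16  1.64] deg [-1.02  0.07 -3.04] | n 3 per row [-2.94  0.39  0.55] [-0.34  0.02 -1.01]
```

Request:
play_rows(commands=[[1,[-3,0.4,0],[-0.5,0,-1]],[1,[-3,0.4,0],[-0.5,0,-1]],[1,[-2.8,0.4,0],[0,0,-1]],[1,[0,0,0],[0,8,0]],[1,[0,0,0],[0,8,0]],[1,[0,0,0],[0,8,0]],[1,[0,0,0],[0,8,0]],[1,[0,0,0],[0,8,0]],[1,[0,0,0],[0,8,0]],[1,[0,0,0],[0,0,0]]])

```text
t: 38.1
eef_pos: [381.9, -393.8, 272.2]
orientation: [-3.116, -0.872, 0.977]
force: [-0.6, -1.3, -2.0]
gripper_width: 0.571
```

```bash
python3 - <<'E'
from h import *
print(manip.state()['q'].round(2))
for z in (60,37):
    p,o=tiltpose((450,-290),1.0,52,z); print(p.round(1)); to(p,o)
E
```

```text
[-0.96  0.4  -0.1   1.5   0.78  1.01]
[ 384.1 -392.6  155.2]
at [ 381.9 -393.8  272.2] rpy [-3.116 -0.872  0.977] | total cm [-8.81  0.32  7.7 ] deg [-0.43  2.03 -0.86] | n 3 per row [-2.94  0.11  2.57] [-0.14  0.68 -0.29]
[ 384.1 -392.6  132.2]
at [ 381.9 -393.8  272.2] rpy [-3.116 -0.872  0.977] | total cm [-10.57   0.35   9.18] deg [-0.43  2.03 -0.86] | n 4 per row [-2.64  0.09  2.29] [-0.11  0.51 -0.21]
```

Request:
play_rows(commands=[[1,[-2.8,0.1,2.4],[0,2,-0.8]],[1,[-2.8,0.1,2.3],[0,0,0]],[1,[-2,0,1.6],[0,0,0]],[1,[0,0,0],[0,0,0]]])

```text
t: 38.5
eef_pos: [383.3, -393.5, 167.9]
orientation: [-3.132, -0.893, 1.0]
force: [-0.7, 0.9, -0.4]
gripper_width: 0.577
```

```bash
python3 - <<'E'
from h import *
print(manip.state()['q'].round(2))
for z in (60,37):
    p,o=tiltpose((450,-290),1.0,52,z); print(p.round(1)); to(p,o)
snap('side','s9.png');snap('wrist','w26.png')
a=cv2.resize(cv2.imread('pics/s9.png')[80:270,220:420],(404,384));cv2.imwrite('pics/m26.png',cv2.resize(np.hstack([cv2.imread('pics/w26.png'),a]),(800,335)))
E
```

```text
[-0.96  0.49 -0.22  1.31  0.8   0.98]
[ 384.1 -392.6  155.2]
at [ 383.3 -393.5  167.9] rpy [-3.132 -0.893  1.   ] | total cm [-0.91  0.03  0.89] deg [-0.54  0.81  0.  ] | n 1 per row [-0.91  0.03  0.89] [-0.54  0.81  0.  ]
[ 384.1 -392.6  132.2]
at [ 383.3 -393.5  167.9] rpy [-3.132 -0.893  1.   ] | total cm [-2.71  0.05  2.33] deg [-0.54  0.81  0.  ] | n 1 per row [-2.71  0.05  2.33] [-0.54  0.81  0.  ]
```

View pics/m26.png

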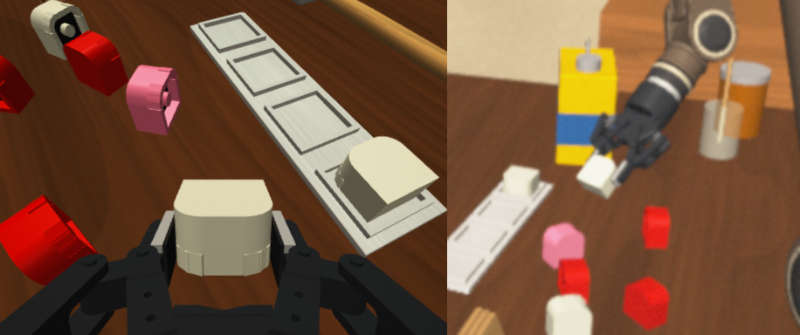

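```bash
python3 - <<'E'
from h import *
d=load('wrist');W=cloud(d);hsv=cv2.cvtColor(d['image'],cv2.COLOR_RGB2HSV)
P=W[(W[:,:,0]>530)&(W[:,:,1]<-240)&(W[:,:,2]>20)&(W[:,:,2]<70)]
print(len(P),P.min(0),P.max(0)); c,n,N,s=plane(P);print(c,n,N)
t=P[P[:,2]>37];print(cv2.minAreaRect(t[:,:2].astype(np.float32)))
a=cv2.imread('pics/w26.png')[140:300,340:512];cv2.imwrite('pics/c26.png',cv2.resize(a,None,fx=4,fy=3.7,interpolation=cv2.INTER_CUBIC))
E
```

```text
6236 [ 562.2443107  -326.87627641   20.00627359] [ 774.86121152 -240.31484013   41.70530455]
[ 590.27385073 -301.4162088    39.82704646] [ 8.50969576e-03  6.96907488e-04 -9.99963549e-01] 4189
((590.7730102539062, -299.2026062011719), (50.355201721191406, 51.89848709106445), 83.60620880126953)
```

View pics/c26.png

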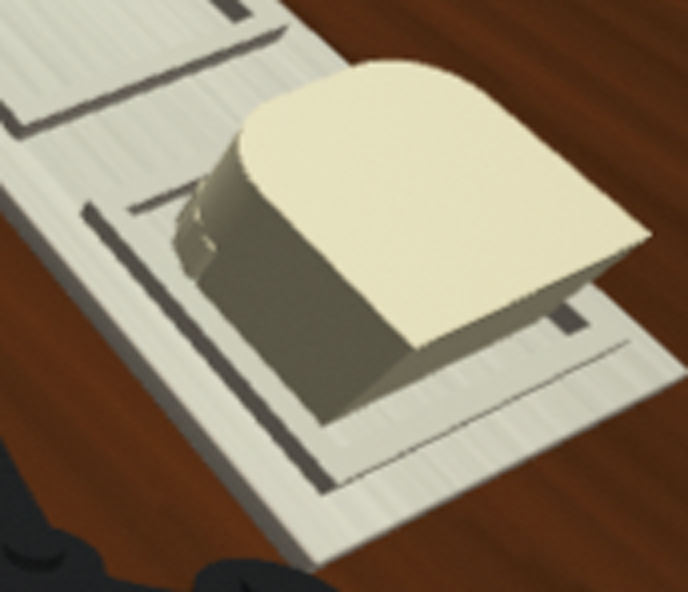

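Only perspective: block A's top still measures level at z = 40, centred in the pocket. I'll lower B and release it.

Request:
play_rows(commands=[[1,[-1.3,0,1.1],[-0.3,0.5,0]],[1,[-0.9,0,0.8],[0,0,0]],[1,[0,0,0],[0,0,0]]])

```text
t: 38.9
eef_pos: [386.1, -394.4, 146.8]
orientation: [3.127, -0.897, 1.015]
force: [-0.7, 0.6, 0.1]
gripper_width: 0.575
```

```bash
python3 - <<'E'
from h import *
print(manip.state()['q'].round(2),manip.state()['force'])
p,o=tiltpose((450,-290),1.0,52,37); to(p,o)
E
```

```text
[-0.96  0.51 -0.24  1.26  0.81  0.99] [-0.73933354  0.60981334  0.09646782]
at [ 386.1 -394.4  146.8] rpy [ 3.127 -0.897  1.015] | total cm [-1.1  -0.27  0.94] deg [0.16 0.58 0.53] | n 1 per row [-1.1  -0.27  0.94] [0.16 0.58 0.53]
```

Request:
play_rows(commands=[[1,[-0.7,0,0.6],[0,0.3,0]],[1,[-0.4,0,0.3],[0,0,0]],[1,[0,0,0],[0,0,0]]])

```text
t: 39.2
eef_pos: [387.0, -395.0, 134.2]
orientation: [3.121, -0.901, 1.02]
force: [0.0, -0.5, -0.6]
gripper_width: 0.572
```

```bash
python3 - <<'E'
from h import *
print(manip.state()['force'])
p,o=tiltpose((450,-290),1.0,52,37); to(p,o)
E
```

```text
[ 0.04777968 -0.5440756  -0.57053948]
at [ 387.  -395.   134.2] rpy [ 3.121 -0.901  1.02 ] | total cm [-0.12 -0.37  0.16] deg [0.28 0.38 0.7 ] | n 1 per row [-0.12 -0.37  0.16] [0.28 0.38 0.7 ]
```

Release and rise straight up.

Request:
play_rows(commands=[[1,[-0.15,0,0.15],[0,0,0]],[-0.4,[0,0,0],[0,0,0]],[-0.4,[0,0,0],[0,0,0]],[-0.5,[0,0,0],[0,0,0]],[-0.5,[0,0,0],[0,0,0]],[-0.5,[0,0,0],[0,0,0]],[-0.6,[1.6,0,-1.2],[0,0,0]],[-0.6,[2.4,0,-1.8],[0,0,0]],[-0.6,[2.8,0,-2.2],[0,0,0]],[-0.6,[2.8,0,-2.2],[0,0,0]]])

```text
t: 40.2
eef_pos: [385.9, -391.7, 252.5]
orientation: [3.135, -0.904, 1.008]
force: [0.8, -0.5, -0.6]
gripper_width: 0.799
```

Request:
play_rows(commands=[[-0.6,[1.5,0,-1],[0,-8,0]],[-0.6,[0,0,0],[0,-8,0]],[-0.6,[0,0,0],[0,-8,0]],[-0.6,[0,0,0],[0,-8,0]],[-0.6,[0,0,0],[0,-8,0]],[-0.6,[0,0,0],[0,-8,0]],[-0.6,[0,0,0],[0,-3,0]],[-0.6,[0,0,0],[0,0,0]]])

```text
t: 41.0
eef_pos: [386.5, -391.4, 279.4]
orientation: [3.126, 0.023, 0.998]
force: [-0.5, 0.6, -0.4]
gripper_width: 0.797
```

```bash
python3 - <<'E'
from h import *
d=snap('wrist','w27.png');print(manip.state()['q'].round(2))
to([450,-290,300],[np.pi,0,1.0])
E
```

```text
[-0.79  0.19 -0.24  1.12 -0.02  1.36]
at [ 386.5 -391.5  279.4] rpy [3.126 0.022 0.998] | total cm [11.93 -0.12 -2.32] deg [ 0.89  1.24 -0.09] | n 3 per row [ 3.98 -0.04 -0.77] [ 0.3   0.41 -0.03]
```

View pics/w27.png

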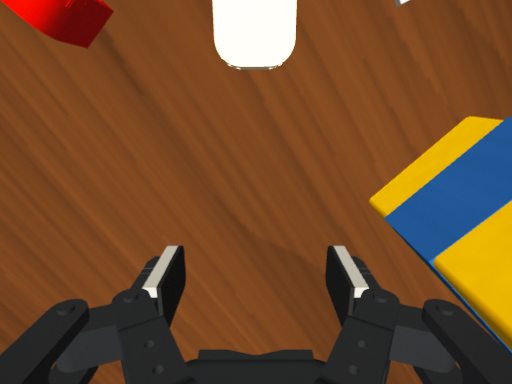

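Request:
play_rows(commands=[[-0.6,[4,0,0],[0.8,1,0]],[-0.6,[4,0,0],[0,0,0]],[-0.6,[2,0,0],[0,0,0]],[-0.6,[0,0,0],[0,0,0]]])

```text
t: 41.45
eef_pos: [441.5, -306.4, 277.9]
orientation: [-3.14, -0.003, 0.994]
force: [-0.7, -0.6, -0.7]
gripper_width: 0.803
```

```bash
python3 - <<'E'
from h import *
d=snap('wrist','w28.png');W=cloud(d)
s=manip.state();g=s['eef_pos']
P=foot(d,(450,-285),60,26,40);r=cv2.minAreaRect(P[:,:2].astype(np.float32));print(len(P),P[:,2].mean(),r,cv2.boxPoints(r).round(1).tolist())
to([450,-290,182],[np.pi,0,1.0])
E
```

```text
4593 32.11236471971174 ((451.8966369628906, -297.5917053222656), (50.29458236694336, 50.08839416503906), 57.437843322753906) [[417.29998779296875, -305.29998779296875], [459.5, -332.29998779296875], [486.5, -289.8999938964844], [444.29998779296875, -262.8999938964844]]
at [ 441.  -307.2  277.9] rpy [-3.14e+00 -3.00e-03  9.93e-01] | total cm [ 1.9  -0.18  9.59] deg [-0.07 -0.16 -0.41] | n 3 per row [ 0.63 -0.06  3.2 ] [-0.02 -0.05 -0.14]
```

View pics/w28.png

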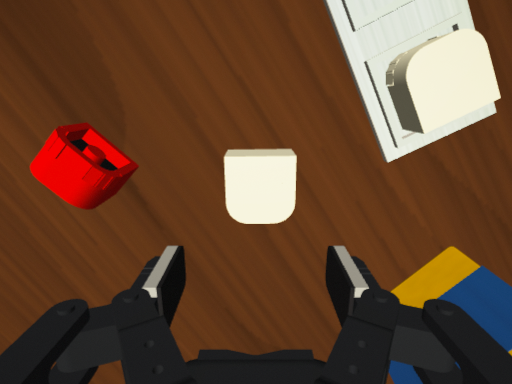

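Request:
play_rows(commands=[[-0.5,[1.5,-0.35,2],[0,0,-0.5]],[-0.5,[0,0,2.5],[0,0,0]],[-0.5,[0,0,2.5],[0,0,0]],[-0.5,[0,0,1],[0,0,0]],[-0.5,[0,0,0],[0,0,0]]])

```text
t: 42.0
eef_pos: [444.9, -296.7, 196.3]
orientation: [-3.141, -0.005, 0.997]
force: [-0.7, 0.1, 1.3]
gripper_width: 0.749
```

```bash
python3 - <<'E'
from h import *
to([454,-294.2,182],[np.pi,0,1.0025])
E
```

```text
at [ 444.9 -296.7  196.3] rpy [-3.141 -0.005  0.997] | total cm [0.7  0.64 1.43] deg [-0.01 -0.28 -0.34] | n 1 per row [0.7  0.64 1.43] [-0.01 -0.28 -0.34]
```

Request:
play_rows(commands=[[-0.5,[0.7,0.65,-0.3],[0,0,-0.3]],[-0.5,[0,0,0],[0,0,0]]])

```text
t: 42.2
eef_pos: [454.6, -295.6, 201.0]
orientation: [3.141, -0.005, 1.0]
force: [-0.3, -1.1, -0.8]
gripper_width: 0.752
```

```bash
python3 - <<'E'
from h import *
to([454,-294.2,182],[np.pi,0,1.0025])
d=snap('wrist','w29.png')
P=foot(d,(450,-285),60,26,40);r=cv2.minAreaRect(P[:,:2].astype(np.float32));print(len(P),P[:,2].mean(),r)
E
```

```text
at [ 454.6 -295.6  201. ] rpy [ 3.141 -0.005  1.   ] | total cm [ 0.08 -0.13  1.9 ] deg [ 0.06 -0.3  -0.14] | n 1 per row [ 0.08 -0.13  1.9 ] [ 0.06 -0.3  -0.14]
9373 32.15725142689001 ((455.4535217285156, -299.9300537109375), (51.27485275268555, 80.19038391113281), 57.88151550292969)
```

View pics/w29.png

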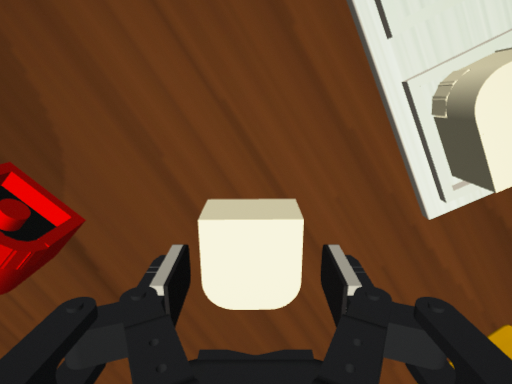

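Block B is centred between the pads. I'll go down and grip.

Request:
play_rows(commands=[[-0.5,[0.1,-0.1,1],[0,0,0]],[-0.5,[0,0,0.9],[0,0,0]],[-0.5,[0,0,0],[0,0,0]],[1,[0,0,0],[0,0,0]],[1,[0,0,0],[0,0,0]],[1,[0,0,0],[0,0,0]],[1,[0,0,0],[0,0,0]],[1,[0,0,0],[0,0,0]]])

```text
t: 43.05
eef_pos: [454.5, -294.1, 182.1]
orientation: [3.138, -0.005, 1.001]
force: [-0.5, 0.6, -1.1]
gripper_width: 0.575
```

Request:
play_rows(commands=[[1,[0,0,-2],[0,0,0]],[1,[0,0,-3],[0,0,0]],[1,[0,0,-3],[0,0,0]],[1,[0,0,-3],[0,0,0]],[1,[0,0,-2],[0,0,0]],[1,[0,0,0],[0,0,0]]])

```text
t: 43.65
eef_pos: [453.0, -294.0, 315.2]
orientation: [-3.141, -0.005, 1.001]
force: [-0.3, -0.2, -1.6]
gripper_width: 0.58
```

```bash
python3 - <<'E'
from h import *
print(manip.state()['q'].round(3),manip.state()['gripper_width'])
d=snap('wrist','w30.png')
C=toolcloud(d);hsv=cv2.cvtColor(d['image'],cv2.COLOR_RGB2HSV)
P=C[(hsv[:,:,1]<60)&(hsv[:,:,2]>120)&(abs(C[:,:,0])<40)&(abs(C[:,:,1])<22)&(C[:,:,2]>130)&(C[:,:,2]<200)];print(len(P),P.min(0),P.max(0),np.percentile(P[:,2],[10,50,90]))
t=P[P[:,2]<np.median(P[:,2])+2];print(t[:,0].min(),t[:,0].max())
to([599.8,-212.7,300],[np.pi,0,1.452])
E
```

```text
[-0.577  0.169 -0.185  1.218  0.005  1.564] 0.5800186408289942
12172 [-31.15742602 -21.99704802 147.59294586] [ 20.5934578   21.99818019 183.3622245 ] [149.21877991 150.0218005  164.13547222]
-31.157426022763552 20.447312295289606
at [ 452.8 -293.9  313.7] rpy [-3.139 -0.005  1.   ] | total cm [14.76  8.    1.42] deg [ -0.09  -0.31 -25.87] | n 4 per row [3.69 2.   0.35] [-0.02 -0.08 -6.47]
```

Request:
play_rows(commands=[[1,[3.7,2,0],[0,0,0]],[1,[3.7,2,0],[0,0,0]],[1,[3.7,2,0],[0,0,0]],[1,[3.5,2,0],[0,0,0]],[1,[0.3,-0.2,1],[0,0,-8]],[1,[0,0,1],[0,0,-8]],[1,[0,0,1],[0,0,-8]],[1,[0,0,1],[0,0,-1.8]],[1,[0,0,0],[0,0,0]]])

```text
t: 44.6
eef_pos: [601.9, -205.5, 255.0]
orientation: [-3.122, -0.01, 1.468]
force: [-0.5, -0.1, -0.8]
gripper_width: 0.577
```

```bash
python3 - <<'E'
from h import *
to([600.3,-208.2,191],[np.pi,0,1.452])
E
```

```text
at [ 601.9 -205.5  255. ] rpy [-3.122 -0.01   1.468] | total cm [-0.35 -0.01  6.4 ] deg [-1.11 -0.56  0.89] | n 2 per row [-0.18 -0.    3.2 ] [-0.56 -0.28  0.45]
```

Request:
play_rows(commands=[[1,[-0.3,0,0.8],[-1.1,-0.5,0.9]],[1,[0,0,2],[0,0,0]],[1,[0,0,1.5],[0,0,0]],[1,[0,0,0],[0,0,0]]])

```text
t: 45.0
eef_pos: [600.2, -208.2, 207.1]
orientation: [-3.137, -0.002, 1.447]
force: [-1.1, -0.0, -0.6]
gripper_width: 0.578
```

```bash
python3 - <<'E'
from h import *
to([600.3,-208.2,191],[np.pi,0,1.452])
E
```

```text
at [ 600.2 -208.2  207.1] rpy [-3.137e+00 -2.000e-03  1.447e+00] | total cm [-0.    0.02  1.61] deg [-0.27 -0.11 -0.31] | n 1 per row [-0.    0.02  1.61] [-0.27 -0.11 -0.31]
```

Request:
play_rows(commands=[[1,[0,0,0.7],[-0.2,-0.1,-0.3]],[1,[0,0,0.6],[0,0,0]],[1,[0,0,0.2],[0,0,0]],[1,[0,0,0],[0,0,0]]])

```text
t: 45.4
eef_pos: [600.3, -208.4, 192.0]
orientation: [-3.141, 0.0, 1.451]
force: [-0.0, -0.8, -0.7]
gripper_width: 0.572
```

```bash
python3 - <<'E'
from h import *
to([600.3,-208.2,191],[np.pi,0,1.452]);print(manip.state()['force'])
E
```

```text
at [ 600.3 -208.4  192. ] rpy [-3.141  0.     1.451] | total cm [0.02 0.   0.1 ] deg [-0.01  0.01 -0.07] | n 1 per row [0.02 0.   0.1 ] [-0.01  0.01 -0.07]
[-0.02440192 -0.82705728 -0.69058602]
```

Request:
play_rows(commands=[[1,[0,0,0.15],[0,0,0]],[-0.3,[0,0,0],[0,0,0]],[-0.5,[0,0,0],[0,0,0]],[-0.5,[0,0,0],[0,0,0]],[-0.5,[0,0,-1.5],[0,0,0]],[-0.5,[0,0,-3],[0,0,0]],[-0.8,[0,0,-4],[0,0,0]],[-0.8,[0,0,-4],[0,0,0]],[-0.8,[0,0,-4],[0,0,0]],[-0.8,[0,0,0],[0,0,0]]])

```text
t: 46.4
eef_pos: [599.8, -208.1, 362.4]
orientation: [-3.141, 0.0, 1.451]
force: [1.6, -0.2, 0.6]
gripper_width: 0.901
```

```bash
python3 - <<'E'
from h import *
d=snap('wrist','w31.png');W=cloud(d)
for nm,c in dict(A=(591,-299),B=(600,-213)).items():
    m=(np.hypot(W[:,:,0]-c[0],W[:,:,1]-c[1])<45)&(W[:,:,2]>36)&(W[:,:,2]<60); P=W[m]; cc,n,N,s=plane(P);print(nm,cc.round(1),n.round(3),N,cv2.minAreaRect(P[:,:2].astype(np.float32)))
snap('top','t31.png')
to([420,20,400],[np.pi,0,1.57])
E
```

```text
A [ 591.4 -299.5   40.1] [ 0.001 -0.003 -1.   ] 1697 ((591.0610961914062, -298.9574279785156), (51.40801239013672, 50.08136749267578), 82.79706573486328)
B [ 600.7 -213.    40.2] [ 0.    -0.002 -1.   ] 2134 ((600.650146484375, -214.30154418945312), (50.51047134399414, 50.12752914428711), 83.19591522216797)
at [ 599.3 -207.9  357.2] rpy [-3.135e+00 -1.000e-03  1.451e+00] | total cm [ 20.49 -20.56  -4.12] deg [-0.38 -0.1  -6.84] | n 7 per row [ 2.93 -2.94 -0.59] [-0.05 -0.01 -0.98]
```

View pics/t31.png

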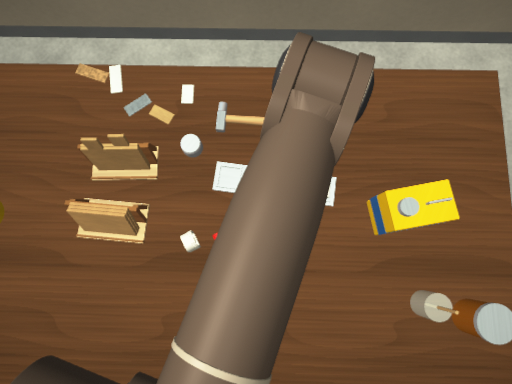

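Both blocks lie level in their pockets (tops at z = 40). Now the third, C, at top px (190,241).

Request:
play_rows(commands=[[-0.8,[3,-3,-0.5],[0,0,-1]],[-0.8,[3,-3,-0.5],[0,0,-1]],[-0.8,[3,-3,-0.5],[0,0,-1]],[-0.8,[3,-3,-0.5],[0,0,-1]],[-0.8,[3,-3,-0.5],[0,0,-1]],[-0.8,[3,-3,-0.5],[0,0,-1]],[-0.8,[2.6,-2.6,0],[0,0,-0.8]],[-0.8,[0,0,0],[0,0,0]]])

```text
t: 47.3
eef_pos: [399.2, 17.2, 374.8]
orientation: [-3.112, -0.006, 1.571]
force: [0.5, -0.3, -0.2]
gripper_width: 0.898
```

```bash
python3 - <<'E'
from h import *
d=snap('wrist','w32.png');print(manip.state()['q'].round(3),manip.state()['eef_pos'])
P=foot(d,(431,54)); r=cv2.minAreaRect(P[:,:2].astype(np.float32)); print(len(P),r,P[:,2].max())
a=cv2.imread('pics/w32.png');cv2.imwrite('pics/w32b.png',cv2.resize(a,(800,600)))
E
```

```text
[ 0.039 -0.092 -0.328  1.364  0.007  1.61 ] [400.36513149  16.49849839 374.60632183]
1964 ((433.2120666503906, 61.44166564941406), (50.31580352783203, 32.064231872558594), 28.27436065673828) 53.04762405181958
```

View pics/w32b.png

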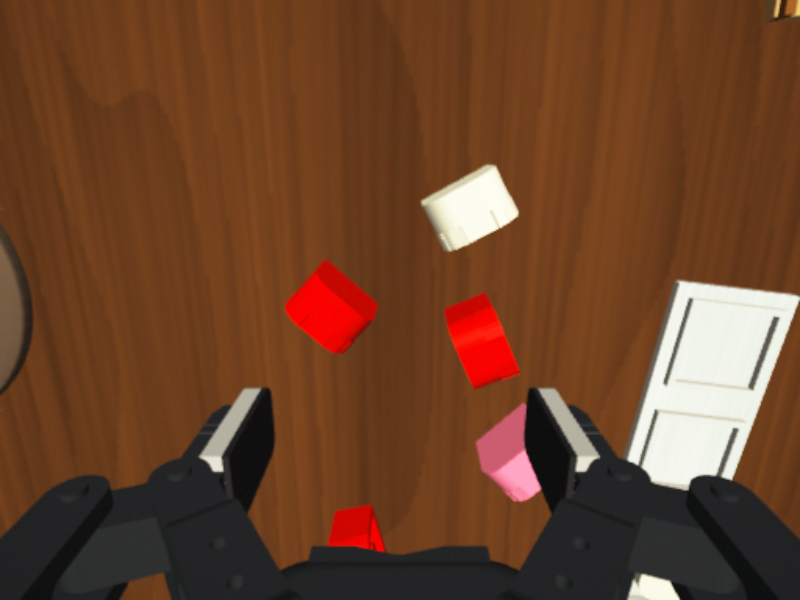

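C's centre is (433.2, 61.4) with its sides at 28.3°. The earlier tilted view showed its hollow facing -y, and the side camera sees its closed face.

```bash
python3 - <<'E'
from h import *
to([433.2,61.4,260],[np.pi,0,2.065])
E
```

```text
at [400.4  16.5 374.6] rpy [-3.112 -0.006  1.57 ] | total cm [ 4.43  3.61 11.39] deg [ -1.56  -0.74 -28.35] | n 4 per row [1.11 0.9  2.85] [-0.39 -0.19 -7.09]
```

Request:
play_rows(commands=[[-0.8,[2.2,1.7,0],[-1,0,0]],[-0.8,[2.2,1.7,0],[-0.7,0,0]],[-0.6,[0,0,2],[0,0,-8]],[-0.6,[0,0,2],[0,0,-8]],[-0.5,[0,0,2],[0,0,-8]],[-0.5,[0,0,2],[0,0,-4.5]],[-0.5,[0,0,1.5],[0,0,0]],[-0.5,[0,0,0],[0,0,0]]])

```text
t: 48.15
eef_pos: [439.1, 59.0, 266.1]
orientation: [-3.136, -0.006, 2.082]
force: [0.3, 0.2, 0.7]
gripper_width: 0.751
```

```bash
python3 - <<'E'
from h import *
d=snap('wrist','w33.png')
P=foot(d,(431,58)); r=cv2.minAreaRect(P[:,:2].astype(np.float32)); print(len(P),r,P[:,2].max())
to([433.2,61.4,192],[np.pi,0,2.065])
E
```

```text
4467 ((433.1078796386719, 61.76597213745117), (50.55763626098633, 32.884315490722656), 28.42030906677246) 52.319345985716325
at [439.3  59.  267.1] rpy [-3.136 -0.005  2.082] | total cm [ 0.47 -0.38  7.51] deg [-0.3  -0.3   0.99] | n 2 per row [ 0.24 -0.19  3.76] [-0.15 -0.15  0.5 ]
```

View pics/w33.png

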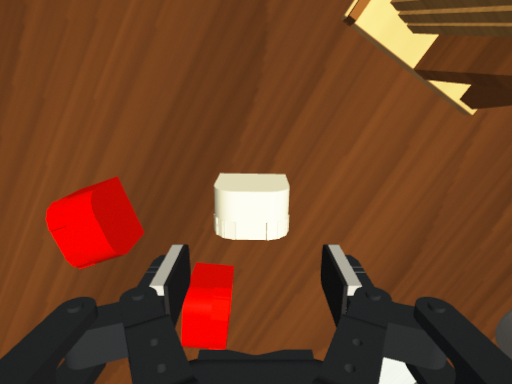

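Request:
play_rows(commands=[[-0.45,[0.5,-0.4,1.5],[-0.3,-0.3,1]],[-0.45,[0,0,2.5],[0,0,0]],[-0.45,[0,0,1.8],[0,0,0]],[-0.45,[0,0,0],[0,0,0]]])

```text
t: 48.6
eef_pos: [436.0, 60.2, 209.7]
orientation: [3.138, 0.002, 2.06]
force: [0.1, -0.6, 0.7]
gripper_width: 0.726
```

```bash
python3 - <<'E'
from h import *
to([433.2,61.6,192],[np.pi,0,2.065])
E
```

```text
at [436.   60.2 209.7] rpy [3.138e+00 2.000e-03 2.060e+00] | total cm [ 0.26 -0.19  1.77] deg [ 0.2   0.11 -0.27] | n 1 per row [ 0.26 -0.19  1.77] [ 0.2   0.11 -0.27]
```

Request:
play_rows(commands=[[-0.45,[0.2,-0.2,1],[0,0,0]],[-0.45,[0,0,0.6],[0,0,0]],[-0.45,[0,0,0],[0,0,0]],[1,[0,0,0],[0,0,0]],[1,[0,0,0],[0,0,0]],[1,[0,0,0],[0,0,0]],[1,[0,0,0],[0,0,0]],[1,[0,0,0],[0,0,0]]])

```text
t: 49.4
eef_pos: [435.7, 61.0, 196.8]
orientation: [3.133, 0.004, 2.059]
force: [-0.6, -0.4, -1.5]
gripper_width: 0.57
```

Request:
play_rows(commands=[[1,[0,0,-1.5],[0,0,0]],[1,[0,0,-3],[0,0,0]],[1,[0,0,-3],[0,0,0]],[1,[0,0,-3],[0,0,0]],[1,[0,0,0],[0,0,0]]])

```text
t: 49.9
eef_pos: [433.7, 60.8, 304.3]
orientation: [3.136, 0.003, 2.059]
force: [1.5, 0.7, 0.5]
gripper_width: 0.573
```

```bash
python3 - <<'E'
from h import *
d=snap('wrist','w34.png');print(manip.state()['q'].round(2),manip.state()['gripper_width'])
C=toolcloud(d);hsv=cv2.cvtColor(d['image'],cv2.COLOR_RGB2HSV)
P=C[(hsv[:,:,1]<60)&(hsv[:,:,2]>80)&(abs(C[:,:,0])<40)&(abs(C[:,:,1])<22)&(C[:,:,2]>125)&(C[:,:,2]<205)];print(len(P),P.min(0),P.max(0))
p,o=tiltpose((390,150),1.571,52,130);print(p.round(1)); to([p[0],p[1],290],[np.pi,0,1.571])
E
```

```text
[ 0.14 -0.02 -0.42  1.17 -0.    1.22] 0.5717866132772238
10244 [-14.80103229 -21.9968635  143.13932161] [ 18.54031634  21.98682452 195.39358887]
[390.   28.1 225.2]
at [433.3  60.8 302.4] rpy [3.138e+00 2.000e-03 2.059e+00] | total cm [-0.86 -5.36  1.23] deg [ 0.2   0.07 27.97] | n 4 per row [-0.21 -1.34  0.31] [0.05 0.02 6.99]
```

View pics/w34.png

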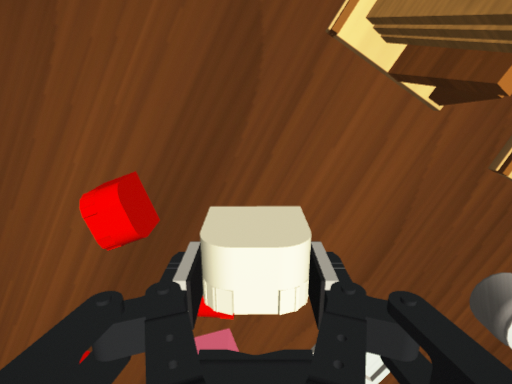

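Request:
play_rows(commands=[[1,[-0.4,-2.6,0],[0,0,0]],[1,[-0.4,-2.7,0],[0,0,0]],[1,[0,0,0],[0,0,8]],[1,[0,0,0],[0,0,8]],[1,[0,0,0],[0,0,8]],[1,[0,0,0],[0,4,4]],[1,[0,0,0],[0,8,0]],[1,[0,0,0],[0,8,0]],[1,[0,0,0],[0,8,0]],[1,[0,0,0],[0,8,0]]])

```text
t: 50.95
eef_pos: [384.8, 28.8, 291.6]
orientation: [-3.127, -0.649, 1.545]
force: [0.1, 0.6, -1.8]
gripper_width: 0.576
```

Request:
play_rows(commands=[[1,[0,0,0],[0,8,0]],[1,[0,0,0],[0,8,0]],[1,[0,0,0],[0,0,0]]])

```text
t: 51.25
eef_pos: [383.4, 28.1, 287.8]
orientation: [-3.113, -0.941, 1.527]
force: [0.1, -0.2, -1.0]
gripper_width: 0.574
```

```bash
python3 - <<'E'
from h import *
print(manip.state()['q'].round(2))
for z in (60,38):
    p,o=tiltpose((390,150),1.571,52,z);print(p.round(1)); to(p,o)
E
```

```text
[-0.18 -0.   -0.56  1.25  0.92  1.3 ]
[390.   28.1 155.2]
at [383.4  28.1 287.8] rpy [-3.113 -0.941  1.527] | total cm [-10.69   0.88   7.82] deg [ 0.38 -1.91 -1.5 ] | n 3 per row [-3.56  0.29  2.61] [ 0.13 -0.64 -0.5 ]
[390.   28.1 133.2]
at [383.4  28.1 287.8] rpy [-3.113 -0.941  1.527] | total cm [-12.47   0.92   9.11] deg [ 0.38 -1.91 -1.5 ] | n 4 per row [-3.12  0.23  2.28] [ 0.1  -0.48 -0.38]
```

Request:
play_rows(commands=[[1,[-2.8,0.3,2.1],[0,-1.5,-1.5]],[1,[-2.8,0.2,2.1],[0,0,0]],[1,[-2.8,0.2,2.1],[0,0,0]],[1,[-1.5,0,1.1],[0,0,0]],[1,[0,0,0],[0,0,0]]])

```text
t: 51.75
eef_pos: [390.1, 26.2, 157.8]
orientation: [3.136, -0.894, 1.572]
force: [0.1, 0.2, -0.4]
gripper_width: 0.575
```

```bash
python3 - <<'E'
from h import *
print(manip.state()['q'].round(2))
for z in (60,38):
    p,o=tiltpose((390,150),1.571,52,z);print(p.round(1)); to(p,o)
snap('side','s35.png');snap('wrist','w35.png')
a=cv2.resize(cv2.imread('pics/s35.png')[150:340,200:400],(404,384));cv2.imwrite('pics/m35.png',cv2.resize(np.hstack([cv2.imread('pics/w35.png'),a]),(800,335)))
E
```

```text
[-0.18  0.13 -0.73  0.91  0.88  1.3 ]
[390.   28.1 155.2]
at [390.1  26.2 157.8] rpy [ 3.136 -0.894  1.572] | total cm [-0.08 -0.01  0.31] deg [0.31 0.79 0.02] | n 1 per row [-0.08 -0.01  0.31] [0.31 0.79 0.02]
[390.   28.1 133.2]
at [390.1  26.2 157.8] rpy [ 3.136 -0.894  1.572] | total cm [-1.79 -0.02  1.69] deg [0.31 0.79 0.02] | n 1 per row [-1.79 -0.02  1.69] [0.31 0.79 0.02]
```

View pics/m35.png

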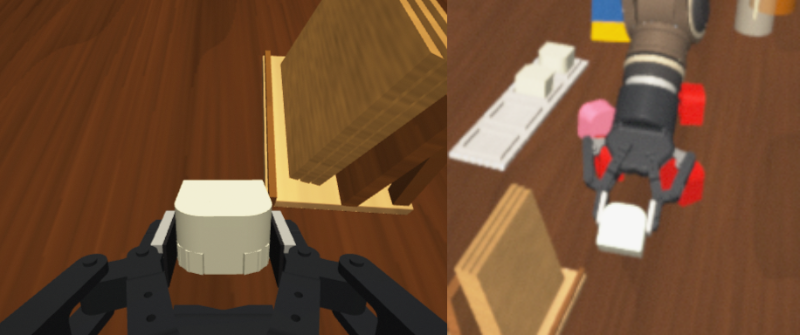

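Request:
play_rows(commands=[[1,[-0.9,0,0.8],[0.2,0.6,0]],[1,[-0.8,0,0.7],[0,0,0]],[1,[-0.1,0,0.1],[0,0,0]],[1,[0,0,0],[0,0,0]]])

```text
t: 52.25
eef_pos: [392.8, 27.5, 136.9]
orientation: [3.125, -0.903, 1.584]
force: [1.0, 0.6, -0.7]
gripper_width: 0.575
```

```bash
python3 - <<'E'
from h import *
print(manip.state()['force'])
p,o=tiltpose((390,150),1.571,52,38); to(p,o)
E
```

```text
[ 0.98153464  0.56355309 -0.68062005]
at [392.8  27.5 136.9] rpy [ 3.125 -0.903  1.584] | total cm [-0.25 -0.28  0.27] deg [0.4  0.24 0.45] | n 1 per row [-0.25 -0.28  0.27] [0.4  0.24 0.45]
```

Request:
play_rows(commands=[[1,[-0.3,0,0.25],[0,0,0]],[1,[-0.1,0,0.1],[0,0,0]],[-0.4,[0,0,0],[0,0,0]],[-0.4,[0,0,0],[0,0,0]],[-0.5,[0,0,0],[0,0,0]],[-0.5,[0,0,0],[0,0,0]],[-0.5,[0,0,0],[0,0,0]],[-0.6,[1.6,0,-1.2],[0,0,0]],[-0.6,[2.4,0,-1.8],[0,0,0]],[-0.6,[2.8,0,-2.2],[0,0,0]]])

```text
t: 53.25
eef_pos: [390.6, 29.2, 216.4]
orientation: [3.137, -0.904, 1.574]
force: [0.5, 0.5, -0.1]
gripper_width: 0.803
```

Request:
play_rows(commands=[[-0.6,[2.8,0,-2.2],[0,0,0]],[-0.6,[1.5,0,-1],[0,-8,0]],[-0.6,[0,0,0],[0,-8,0]],[-0.6,[0,0,0],[0,-8,0]],[-0.6,[0,0,0],[0,-8,0]],[-0.6,[0,0,0],[0,-8,0]],[-0.6,[0,0,0],[0,-8,0]],[-0.6,[0,0,0],[0,-3,0]],[-0.6,[3,0,0],[0,0,0]],[-0.6,[4,0,0],[0,0,0]]])

```text
t: 54.25
eef_pos: [391.1, 99.2, 278.0]
orientation: [3.124, 0.022, 1.559]
force: [1.3, 0.8, -0.7]
gripper_width: 0.799
```

Request:
play_rows(commands=[[-0.6,[2.5,0,0],[0,0,0]],[-0.6,[0,0,0],[0,0,0]]])

```text
t: 54.45
eef_pos: [391.1, 127.9, 277.5]
orientation: [3.124, 0.02, 1.563]
force: [-0.2, 0.4, 0.2]
gripper_width: 0.8
```

```bash
python3 - <<'E'
from h import *
d=snap('wrist','w36.png');print(manip.state()['q'].round(2))
P=foot(d,(390,140),70,26,60);r=cv2.minAreaRect(P[:,:2].astype(np.float32));print(len(P),P[:,2].mean(),P[:,2].max(),r)
to([390,143,182],[np.pi,0,1.571])
E
```

```text
[ 0.32 -0.06 -0.51  1.11 -0.03  1.9 ]
4774 32.07159715382659 34.31763505283391 ((395.3783264160156, 145.12448120117188), (49.997615814208984, 50.10090637207031), 0.541952908039093)
at [390.9 127.  277.5] rpy [3.124 0.021 1.562] | total cm [ 1.79 -0.27  9.51] deg [ 0.98  1.19 -0.48] | n 3 per row [ 0.6  -0.09  3.17] [ 0.33  0.4  -0.16]
```

View pics/w36.png

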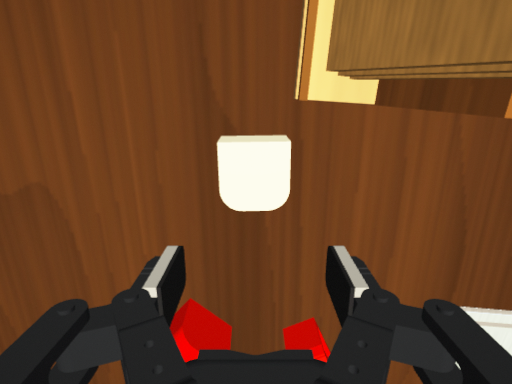

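Request:
play_rows(commands=[[-0.5,[2.1,0.4,1],[1,1.2,-0.9]],[-0.5,[0,0,2.5],[0,0,0]],[-0.5,[0,0,2.5],[0,0,0]],[-0.5,[0,0,0],[0,0,0]]])

```text
t: 54.9
eef_pos: [395.5, 146.5, 216.5]
orientation: [3.141, -0.001, 1.577]
force: [-0.3, -0.2, -0.6]
gripper_width: 0.747
```

```bash
python3 - <<'E'
from h import *
to([395.3,149,182],[np.pi,0,1.58])
E
```

```text
at [395.5 146.5 216.5] rpy [ 3.141e+00 -1.000e-03  1.577e+00] | total cm [ 0.24 -0.02  3.45] deg [ 0.04 -0.06 -0.14] | n 1 per row [ 0.24 -0.02  3.45] [ 0.04 -0.06 -0.14]
```

Request:
play_rows(commands=[[-0.5,[0.2,0,1.6],[0,0,0]],[-0.5,[0,0,1.4],[0,0,0]],[-0.5,[0,0,0.5],[0,0,0]],[-0.5,[0,0,0],[0,0,0]],[1,[0,0,0],[0,0,0]],[1,[0,0,0],[0,0,0]],[1,[0,0,0],[0,0,0]],[1,[0,0,0],[0,0,0]],[1,[0,0,0],[0,0,0]]])

```text
t: 55.8
eef_pos: [397.6, 146.0, 187.0]
orientation: [3.135, -0.003, 1.572]
force: [0.2, 0.2, -0.5]
gripper_width: 0.573
```

Request:
play_rows(commands=[[1,[0,0,-2],[0,0,0]],[1,[0,0,-3],[0,0,0]],[1,[0,0,-3],[0,0,0]],[1,[0,0,-3],[0,0,0]],[1,[0,0,-3],[0,0,0]],[1,[0,0,0],[0,0,0]]])

```text
t: 56.4
eef_pos: [395.5, 145.6, 331.0]
orientation: [3.14, -0.001, 1.573]
force: [0.7, 0.4, -0.7]
gripper_width: 0.572
```

```bash
python3 - <<'E'
from h import *
print(manip.state()['q'].round(3),manip.state()['gripper_width'])
d=snap('wrist','w37.png')
C=toolcloud(d);hsv=cv2.cvtColor(d['image'],cv2.COLOR_RGB2HSV)
P=C[(hsv[:,:,1]<60)&(hsv[:,:,2]>120)&(abs(C[:,:,0])<40)&(abs(C[:,:,1])<22)&(C[:,:,2]>130)&(C[:,:,2]<200)];print(len(P),P.min(0),P.max(0),np.percentile(P[:,2],[10,50,90]))
t=P[P[:,2]<np.median(P[:,2])+2];print(t[:,0].min(),t[:,0].max())
to([610.2,-125.3,310],[np.pi,0,1.452])
E
```

```text
[ 0.353 -0.06  -0.394  1.235  0.     1.921] 0.5718581747205781
11803 [-27.27171771 -21.99357637 150.69365016] [ 24.39208288  21.99225104 185.50136755] [152.20368618 152.99856351 165.53728229]
-27.271717705305676 24.392082877197254
at [395.2 145.5 329.1] rpy [-3.141 -0.     1.573] | total cm [-27.13  21.44   1.9 ] deg [-0.01 -0.01  6.94] | n 8 per row [-3.39  2.68  0.24] [-0.   -0.    0.87]
```

Request:
play_rows(commands=[[1,[-3.5,2.8,0],[0,0,0.9]],[1,[-3.5,2.8,0],[0,0,0.9]],[1,[-3.5,2.8,0],[0,0,0.9]],[1,[-3.5,2.8,0],[0,0,0.9]],[1,[-3.5,2.8,0],[0,0,0.9]],[1,[-3.4,2.8,0],[0,0,0.9]],[1,[-3.2,2.6,0],[0,0,0.9]],[1,[-1.6,1.3,0],[0,0,0.6]],[1,[0,0,0],[0,0,0]]])

```text
t: 57.35
eef_pos: [594.9, -130.0, 314.4]
orientation: [-3.127, -0.002, 1.455]
force: [0.3, 1.1, -0.7]
gripper_width: 0.575
```

```bash
python3 - <<'E'
from h import *
to([609.8,-124.3,194],[np.pi,0,1.452]); d=snap('wrist','w38.png')
E
```

```text
at [ 594.9 -130.   314.4] rpy [-3.127e+00 -2.000e-03  1.455e+00] | total cm [ 0.72  1.59 12.02] deg [-0.85 -0.09  0.18] | n 3 per row [0.24 0.53 4.01] [-0.28 -0.03  0.06]
```

View pics/w38.png

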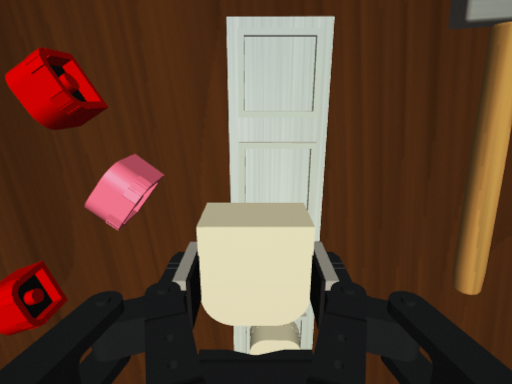

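Request:
play_rows(commands=[[1,[0.7,1.5,1.5],[-0.8,0,0.2]],[1,[0,0,3.2],[0,0,0]],[1,[0,0,3],[0,0,0]],[1,[0,0,1.2],[0,0,0]],[1,[0,0,0],[0,0,0]]])

```text
t: 57.9
eef_pos: [606.7, -118.7, 220.1]
orientation: [-3.135, -0.004, 1.457]
force: [0.1, -0.5, 0.3]
gripper_width: 0.572
```

```bash
python3 - <<'E'
from h import *
to([609.8,-124.3,194],[np.pi,0,1.452])
E
```

```text
at [ 606.7 -118.7  220.1] rpy [-3.135 -0.004  1.457] | total cm [-0.53  0.39  2.61] deg [-0.37 -0.22  0.29] | n 1 per row [-0.53  0.39  2.61] [-0.37 -0.22  0.29]
```

Request:
play_rows(commands=[[1,[-0.5,0.4,0],[-0.3,-0.2,0.3]],[1,[0,0,0.8],[0,0,0]],[1,[0,0,0],[0,0,0]]])

```text
t: 58.2
eef_pos: [610.6, -123.6, 214.5]
orientation: [3.139, 0.0, 1.453]
force: [-0.6, 0.8, -0.5]
gripper_width: 0.572
```

```bash
python3 - <<'E'
from h import *
to([609.8,-124.3,194],[np.pi,0,1.452])
E
```

```text
at [ 610.6 -123.6  214.5] rpy [3.139 0.    1.453] | total cm [-0.08 -0.08  2.05] deg [0.13 0.01 0.05] | n 1 per row [-0.08 -0.08  2.05] [0.13 0.01 0.05]
```

Request:
play_rows(commands=[[1,[-0.1,0,0.8],[0,0,0]],[1,[0,0,0.7],[0,0,0]],[1,[0,0,0.3],[0,0,0]],[1,[0,0,0],[0,0,0]]])

```text
t: 58.6
eef_pos: [611.2, -125.2, 197.0]
orientation: [3.136, 0.0, 1.452]
force: [0.4, -0.7, 0.2]
gripper_width: 0.574
```

```bash
python3 - <<'E'
from h import *
to([609.8,-124.3,194],[np.pi,0,1.452]);print(manip.state()['force'])
E
```

```text
at [ 611.2 -125.2  197. ] rpy [3.136 0.    1.452] | total cm [ 0.07 -0.16  0.3 ] deg [0.33 0.03 0.01] | n 1 per row [ 0.07 -0.16  0.3 ] [0.33 0.03 0.01]
[ 0.37720782 -0.66751982  0.20399132]
```

Request:
play_rows(commands=[[1,[0,-0.1,0.3],[0,0,0]],[1,[0,0,0.1],[0,0,0]],[-0.3,[0,0,0],[0,0,0]],[-0.5,[0,0,0],[0,0,0]],[-0.5,[0,0,0],[0,0,0]],[-0.5,[0,0,-1.5],[0,0,0]],[-0.5,[0,0,-3],[0,0,0]],[-0.8,[0,0,-4],[0,0,0]],[-0.8,[0,0,-4],[0,0,0]],[-0.8,[0,0,-4],[0,0,0]]])

```text
t: 59.6
eef_pos: [607.9, -124.5, 356.2]
orientation: [-3.135, -0.001, 1.452]
force: [1.1, 0.0, 0.7]
gripper_width: 0.901
```

Request:
play_rows(commands=[[-0.8,[0,-4,-1],[0,0,0]],[-0.8,[0,-4,-1],[0,0,0]],[-0.8,[0,-4,-1],[0,0,0]],[-0.8,[0,-4,0],[0,0,0]],[-0.8,[0,-4,0],[0,0,0]],[-0.8,[0,0,0],[0,0,0]],[-0.8,[0,0,0],[0,0,0]]])

```text
t: 60.3
eef_pos: [404.8, -100.2, 395.8]
orientation: [3.129, 0.001, 1.453]
force: [0.4, 0.2, 0.3]
gripper_width: 0.902
```

```bash
python3 - <<'E'
from h import *
d=snap('wrist','w39.png');W=cloud(d)
for nm,c in dict(A=(591,-299),B=(600,-213),C=(610,-125)).items():
    m=(np.hypot(W[:,:,0]-c[0],W[:,:,1]-c[1])<45)&(W[:,:,2]>36)&(W[:,:,2]<60); P=W[m]
    if len(P)>50: cc,n,N,s=plane(P);print(nm,cc.round(1),n.round(3),N,cv2.minAreaRect(P[:,:2].astype(np.float32)))
snap('side','s39.png');snap('top','t39.png')
cv2.imwrite('pics/m39.png',cv2.resize(np.hstack([cv2.imread('pics/w39.png'),cv2.imread('pics/s39.png')]),(800,300)))
E
```

```text
A [ 598.8 -287.6   40.1] [0.004 0.008 1.   ] 462 ((595.9673461914062, -286.0406188964844), (26.252344131469727, 50.340877532958984), 67.54842376708984)
B [ 600.5 -212.8   40.1] [0.003 0.003 1.   ] 1402 ((600.3567504882812, -213.77252197265625), (49.94216537475586, 52.22428894042969), 82.9319839477539)
C [ 611.6 -125.6   40.1] [ 0.     0.001 -1.   ] 1723 ((611.8922119140625, -126.88811492919922), (50.51254653930664, 51.69114303588867), 83.1615982055664)
```

View pics/m39.png

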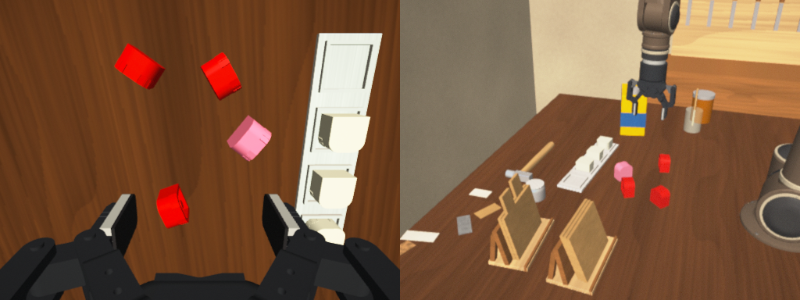

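View pics/t39.png

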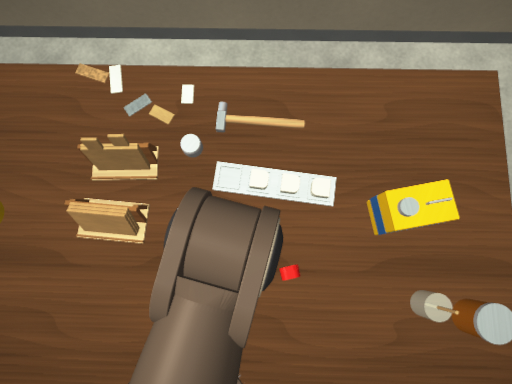

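```bash
python3 - <<'E'
from h import *
d=load('top');W=cloud(d)
for c in ((591,-299),(600,-213),(611,-126)):
    m=(np.hypot(W[:,:,0]-c[0],W[:,:,1]-c[1])<18); print(np.median(W[m],0).round(1))
a=cv2.imread('pics/top0.png').astype(int);b=cv2.imread('pics/t39.png').astype(int)
for nm,(v0,v1,u0,u1) in dict(hammer=(95,140,210,310),tin=(130,160,175,205),solv=(175,240,360,465)).items(): print(nm,abs(a-b)[v0:v1,u0:u1].mean().round(2))
s=manip.state();print(s['t'],s['force'].round(1),s['joint_vel'].round(3))
print(manip.hand_in())
E
```

```text
[ 591.7 -298.6   39.4]
[ 599.7 -212.2   39.7]
[ 611.2 -125.2   39.7]
hammer 1.17
tin 1.14
solv 1.22
60.45 [-0.3 -0.8 -0.5] [ 0.     0.016  0.004  0.    -0.    -0.001]
the job is handed in; nothing more can be done
None
```

The kit is made up and handed in at 60 s; none of my last checks failed or disagreed.

- **Boards:** I drew the two tabbed boards from the front and the back of the stack. They now stand tab up in the stand, pattern_r against the backrest and pattern_l in front of it. Both lean about 0.23 rad, their yaw is within about 0.001 rad of the stand's, and the front board's side edges are at ±75 mm from its centre. The three plain boards still lean in the rack, but they settled to a steeper lean of about 0.36 rad.
- **Heel blocks:** Only three white blocks were on the bench. Each was laid onto its hollow face and set in its own pocket. Their tops are level, 40 mm above the bench, and they sit within about 2 mm of the pocket centres. The fourth pocket is empty.
- **Left alone:** The red and pink look-alikes were not picked up. The tack tin, hammer and solvent tin look the same in the first and last top pictures.

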